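Set the spirit level on the shaft and shut its case

ROBOT

A 6-joint arm with a two-finger parallel gripper is mounted at the origin on the work surface. World frame = base frame: x ahead of the robot, y to its left, z up, the work surface at z = 0. Lengths are in mm, angles in rad, forces in N, time in s.
With the tool pointing down it reaches from about 300 to 850 mm from the base axis. Payload 5.4 kg.
Tool frame: the origin (TCP) lies on the mounting face of the last link; the fingertips stand 173 mm ahead of it and the grasp point (between the pads) lies 155 mm ahead of it; y points along the fingers, x is the direction in which the jaws open and shut, and the axes are right-handed (so a half turn about y gives the same grasp; the last joint's range is limited). The gripper opens to 85 mm and grips with 20 to 120 N. Pads are 22 mm wide; open, the fingers measure 114 mm over their backs; the gripper's body (76 mm by 85 mm) begins 54 mm behind the grasp point. The pads swing forward as they close: fully open they stand 13 mm farther back than shut.
Start: joints at [-1.427, 0.158, 1.597, -0, 1.386, -0.21], TCP at [199.193, -539.379, 404.699] pointing down, gripper open.
Joint ranges: [-2.91, 2.91], [-0.94, 2.29], [0.18, 2.7], [-1.29, 4.43], [0.17, 2.64], [-3, 3]. Speed limits (rad/s): [2.57, 2.57, 3.14, 3.14, 3.14, 3.14].

INTERFACE

Orientations are given as a unit quaternion [x, y, z, w].
In Python, from station import sense, read_camera, camera_info, job_done gives the robot as it stands. The module is installed in compiled form; this text tells all that it offers.
- The arm moves only by the tool servo_tool, never from a script. Its argument "series" is a list of rows, each a list of 7 numbers: the shift along the tool's x, y, z in mm, then the turn, a rotation vector about the tool's x, y, z in rad, then the gripper command: -1 is shut, 1 is fully open, values between are in proportion. In form: [[x, y, z, rx, ry, rz, hand], ...]. A call has 1 to 12 rows; each row shifts and turns the commanded pose from where the row before left it, along the tool's axes as they then stand; what a row does not reach is not made up. A row lasts 1/10 s, in which the tool goes at most 50 mm and 8.59 degrees, less where a joint would pass 70% of its speed; a pose out of reach is approached as far as the arm can. A call with a gripper value outside its range is refused whole. The fingers move at their own pace and stop on an object; "force" is the grip in N (left out, the last holds). Time passes only in rows, so rows that do not move let the fingers close. It gives the time, the measured TCP pose, the force and the opening at its end, in the units of the state.
- sense(): the state, without advancing time (a new reading comes with each control period).
- read_camera(name): name is "scene" or "top" or "wrist"; returns the picture (480x640x3 uint8, blue, green, red); there is no depth.
- camera_info(name): a dict with "fx", "fy", "cx", "cy" (pixels), "rvec" (rotation vector, rad) and "tvec" (3), from world to camera coordinates, as OpenCV has them; the wrist camera has in their place "T_tool_cam" (4x4, takes a point from camera to tool coordinates, whose origin is the TCP and whose axes are the tool frame's). Camera axes: x right, y down, z forward; pixel columns grow to the right and rows downward; lengths in mm; the calibration is good to about 2 mm. The wrist camera is an equidistant fisheye: a pixel r from the principal point sees the ray r / f radians off the axis. A picture is of the moment at which its call begins: read the wrist's pose just before it. camera_info takes no time and is no camera call.
- job_done(): hands the job in, once; it reports no verdict.
The state is a dict: "time": time; "qpos": joint angles; "joint_vel": joint speeds; "tau": joint torques, N m; "position": TCP position; "ee_rot": TCP orientation; "contact_force": force on the tool from outside, world axes, zero at the start; "moment": the same for the moment, N m; "opening": finger opening in mm.
Only numpy, scipy, OpenCV 4.12 (cv2) and the standard library are available. Lean on these libraries where they do the work, as an engineer would, in place of code of your own. Each camera call takes 0.05 s, during which the arm holds its last target.

TASK

Check whether the shaft in the vee blocks lies level: take the spirit level out of its open case, set it down gently on top of the round shaft, half-way along, in line with it and standing upright with its vee-grooved base on the shaft, and let go so that it stays balanced there. Then swing the lid of the empty case over and press it shut past its spring catch. Leave the other tools on the bench where they are.

Things in the scene. Friction and masses are not known exactly. Their poses are not given: they have to be found in the camera images.
- level_center (a point): Centre, half-way up, of the spirit level: plain steel bar 150 mm long (y), 34 wide (x), 45 high (z), vial in its top, about 0.7 kg. Flat parallel long sides: grip across x, best above half-way up. Underside: vee groove along y, 28 mm wide, 5 deep, on two pads at its ends. It lies in the case with z leaning 30 degrees from vertical to the case's front; low ribs hold its corners, the middle 100 mm of its sides is free.
- shaft_top (a point): Middle of the crown (top line) of a fixed round metal shaft, diameter 50 mm, length 300, level, lying along y (z is up) in two vee blocks on a surface plate. The vee blocks are 40 mm wide, centred 115 mm either side of this point, their tops 32 mm below it; the plate (200 x 320 mm) is 72 mm below. With the level seated, its underside is 3.5 mm below the crown, its centre 19 mm above this point.
- case_hinge (a point): Middle of the hinge line, on the rear upper rim of the level's black case, fixed. z is vertical, x horizontal from the case's front to its back, y along the hinge. Case: 130 mm front to hinge, 210 mm along y, base 36 mm deep, fixed on a sheet-steel rest that slopes 30 degrees, front low, hinge high. The middle of its underside is 38 mm in front of and 64 mm below this point; nothing stands within 60 mm behind the lid.
- lid_edge (a point): Middle of the lid's free edge on its flat outer face, 130 mm from the hinge line and 24 mm off it square to the lid. Axes turn with the lid: x from the free edge to the hinge, y along the edge, z out of the outer face. The lid is a shallow black tray 24 mm deep and 210 mm wide; a tongue 28 mm wide sticks 14 mm out beyond this edge and snaps over a spring catch in the case's front.
- lid (a joint): Lid angle, rad: 0 fully shut, about 0.07 when it lies on the catch, still ajar; 2.09 vertical; 2.3 open stop. It starts open, near vertical. A stiff damped hinge holds it still from about 1.6 to 2.2; pushed from behind to 1.45 or less (0.65 past vertical to the front) it sinks by itself in about 2 s until it lies on the catch. Snapping it shut takes about 10 N on the lid near its free edge, square to the lid.
- hammer: Bench hammer, 280 mm, lying loose beyond the work; leave it where it is.
- wrench: Steel wrench, 200 mm, lying loose beyond the work; leave it where it is.
- square: Engineer's square, about 115 x 75 mm, lying flat and loose between the robot and the work; leave it where it is.
- oilcan: Oil can, 68 mm diameter, 135 mm high with its spout, standing loose beyond the work; leave it where it is.
There are look-alikes about, which are no part of the job. What is shaped like the part that bears level_center but pink is not meant.

How it is judged (in metres and radians):
On the way, in this order (a step that is already met when the one before it is completed fails the run):
1. the level is lifted out of its case (distance between level_center and case_hinge above 0.13 m), for 0.1 s.
2. the level stands released and balanced upright on the shaft, half-way along (angle between level_center's own z axis and vertical below 0.1 rad and angle between the y axis of level_center and the y axis of shaft_top, either way round below 0.08 rad and horizontal distance between level_center and shaft_top below 0.02 m and z of level_center in the frame of shaft_top between 0.015 and 0.022 m and contact force between the fingers and level below 0.1 N and linear speed of level below 0.02 m/s), for 0.3 s.
3. the lid is pressed shut past its catch (value of joint lid below 0.025 rad), for 0.2 s.
At the end, for the whole second after the job is handed in: The level stands still on the shaft, upright within 0.1 rad (about 6 degrees), in line with it within 0.08 rad, its centre within 20 mm (horizontally) of the middle of the shaft's crown and 15 to 22 mm above it (seated in its vee), and the lid is shut to less than 0.025 rad (angle between level_center's own z axis and vertical below 0.1 rad and angle between the y axis of level_center and the y axis of shaft_top, either way round below 0.08 rad and horizontal distance between level_center and shaft_top below 0.02 m and z of level_center in the frame of shaft_top between 0.015 and 0.022 m and linear speed of level below 0.01 m/s and value of joint lid below 0.025 rad); the robot touches nothing.
It fails at once if the level is dropped on the shaft: let go while its centre is over 25 mm above the crown (6 mm above its seat) (distance between level_center and case_hinge above 0.13 m and z of level_center in the frame of shaft_top above 0.025 m and horizontal distance between level_center and shaft_top below 0.06 m and contact force between the fingers and level below 0.1 N).
It fails at once if the level is pressed or knocked hard on the shaft (more than 150 N) (contact force between level and shaft above 150 N).
It fails at once if another tool on the bench is moved more than 30 mm (distance of any of hammer, wrench, square, oilcan from where it was at the start of the episode above 0.03 m).
It also fails if it takes over 67 s, if anything falls off the work surface, if the arm or the gripper's body presses on something with over 40 N, if the wrist force passes 120 N, or if a joint passes its speed limit or range.

## Working session

There is one attempt and no reset: what is moved stays moved. The work goes in short steps, Python scripts to look and compute and a tool call to move; the robot and the scene stay as the last step left them, time stands still between calls to the robot, and variables do not carry over. Pictures are saved under pics/ and viewed, and the job is handed in when it is done.

Besides the shell and the picture viewer there is one more tool, called as name(argument=value, ...) on one line, values as JSON. servo_tool: Moves the arm, as the interface text tells. Its arguments: {"type":"object","properties":{"series":{"type":"array","items":{"type":"array","items":{"type":"number"}}},"force":{"type":"number"}},"required":["series"]}

```bash
mkdir -p pics; ls
cat > h.py <<'E'
import numpy as np, cv2
from scipy.spatial.transform import Rotation as R
from station import sense, read_camera, camera_info
def cam(n):
    c=camera_info(n); Rm=cv2.Rodrigues(np.array(c['rvec'],float))[0]; t=np.array(c['tvec'],float).ravel()
    return c,Rm,t
def ray(n,u,v):
    c,Rm,t=cam(n); d=np.array([(u-c['cx'])/c['fx'],(v-c['cy'])/c['fy'],1.]); d=Rm.T@d
    return -Rm.T@t, d/np.linalg.norm(d)
def wray(u,v,st):
    c=camera_info('wrist'); T=np.array(c['T_tool_cam'],float)
    dx,dy=u-c['cx'],v-c['cy']; a=dx/c['fx'];b=dy/c['fy']; th=np.hypot(a,b)
    d=np.array([np.sin(th)*a/max(th,1e-9),np.sin(th)*b/max(th,1e-9),np.cos(th)])
    Q=R.from_quat(st['ee_rot']).as_matrix(); 
    return Q@T[:3,3]+np.array(st['position']), Q@T[:3,:3]@d
def onz(r,z): o,d=r; return o+d*(z-o[2])/d[2]
def onx(r,x): o,d=r; return o+d*(x-o[0])/d[0]
def tri(*rs):
    A=np.zeros((3,3));b=np.zeros(3)
    for o,d in rs:
        P=np.eye(3)-np.outer(d,d);A+=P;b+=P@o
    p=np.linalg.solve(A,b); return p,[np.linalg.norm((np.eye(3)-np.outer(d,d))@(p-o)) for o,d in rs]
def proj(n,p):
    c,Rm,t=cam(n); q=Rm@np.array(p,float)+t; return c['fx']*q[0]/q[2]+c['cx'],c['fy']*q[1]/q[2]+c['cy']
def wproj(p,st):
    c=camera_info('wrist'); T=np.array(c['T_tool_cam'],float)
    Q=R.from_quat(st['ee_rot']).as_matrix(); pt=Q.T@(np.array(p,float)-np.array(st['position']))
    q=T[:3,:3].T@(pt-T[:3,3]); rr=np.hypot(q[0],q[1]); th=np.arctan2(rr,q[2])
    return c['cx']+c['fx']*th*q[0]/rr, c['cy']+c['fy']*th*q[1]/rr
E
python3 - <<'E'
from h import *
np.set_printoptions(precision=3,suppress=True)
print(sense())
for n in ('scene','top','wrist'):
    print(n,camera_info(n))
    cv2.imwrite(f'pics/{n}0.png',read_camera(n))
for n in('scene','top'): print(ray(n,320,240))
E
```

```text
pics
{'time': 0.0, 'qpos': array([-1.427,  0.159,  1.598,  0.   ,  1.386, -0.21 ]), 'joint_vel': array([-0.001, -0.001, -0.001,  0.002, -0.001,  0.   ]), 'tau': array([ -0.   , -39.601, -33.143,  -0.   ,   0.008,  -0.   ]), 'position': array([ 199.149, -539.114,  403.683]), 'ee_rot': array([-0.58 ,  0.405, -0.404,  0.581]), 'contact_force': array([ 0.315, -0.693,  0.224]), 'moment': array([0.015, 0.009, 0.007]), 'opening': 85.47776081289368}
scene {'fx': 455.49363283430756, 'fy': 455.49363283430756, 'cx': 312.24375722759464, 'cy': 237.12035200904387, 'rvec': array([ 1.001,  2.333, -1.184]), 'tvec': array([ 416.878, -137.429, 1381.061])}
top {'fx': 442.4239248329654, 'fy': 442.4239248329654, 'cx': 326.6107119423896, 'cy': 233.03954607758246, 'rvec': array([ 2.131, -2.111,  0.194]), 'tvec': array([-26.314, 542.605, 925.583])}
wrist {'fx': 371.64829954431775, 'fy': 371.64829954431775, 'cx': 318.15403011999496, 'cy': 245.49302106039448, 'T_tool_cam': array([[ 1.   ,  0.001,  0.001, -0.433],
       [-0.   , -0.292,  0.956, 29.868],
       [ 0.001, -0.956, -0.292, 74.861],
       [ 0.   ,  0.   ,  0.   ,  1.   ]])}
(array([1138.667,  535.782,  718.595]), array([-0.58 , -0.55 , -0.601]))
(array([ 360.925,  -26.904, 1010.359]), array([ 0.171,  0.021, -0.985]))
```

View pics/scene0.png

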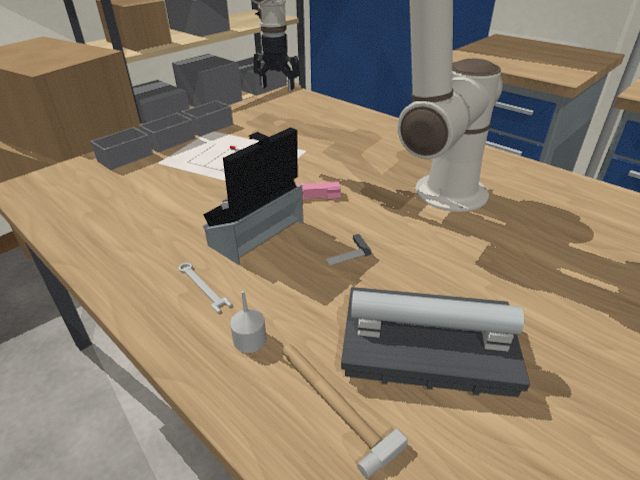

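View pics/top0.png

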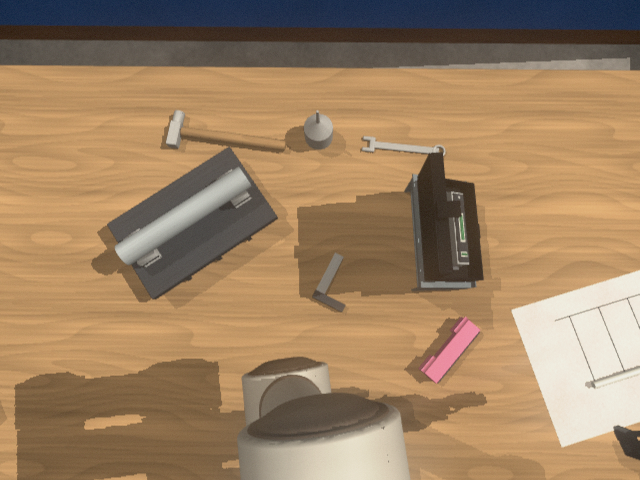

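View pics/wrist0.png

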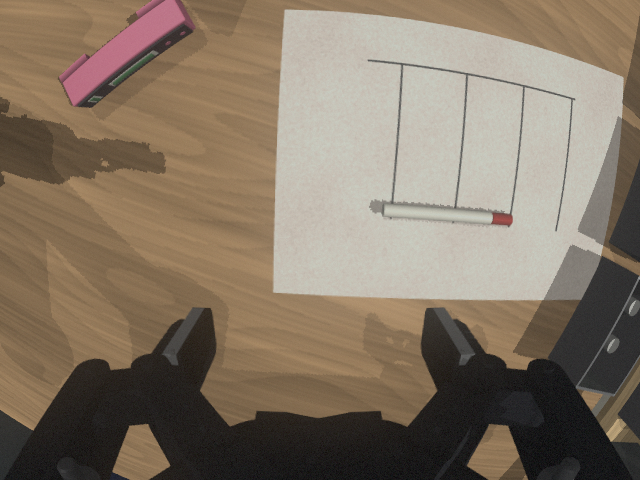

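```bash
python3 -c "
from h import *
print(R.from_quat(sense()['ee_rot']).as_matrix().round(3))"
```

```text
[[ 0.346 -0.     0.938]
 [-0.938  0.002  0.346]
 [-0.002 -1.     0.   ]]
```

Run:
```python
from h import *
np.set_printoptions(precision=1,suppress=True)
a=cv2.imread('pics/top0.png');b=cv2.imread('pics/scene0.png')
cv2.imwrite('pics/c1.png',cv2.resize(a[130:310,380:510],None,fx=3.3,fy=3.3,interpolation=cv2.INTER_CUBIC))
cv2.imwrite('pics/c2.png',cv2.resize(b[120:270,190:320],None,fx=4,fy=4,interpolation=cv2.INTER_CUBIC))
cv2.imwrite('pics/c3.png',cv2.resize(a[130:310,90:290],None,fx=3.3,fy=3.3,interpolation=cv2.INTER_CUBIC))
for uv in((455,193),(463,265)): print(onz(ray('top',*uv),90))
for uv in((240,180),(126,250)): print(onz(ray('top',*uv),72))
```

```text
[ 625.6 -296.9   90. ]
[ 470.1 -306.7   90. ]
[656.5 171.2  72. ]
[498.  408.9  72. ]
```

View pics/c1.png

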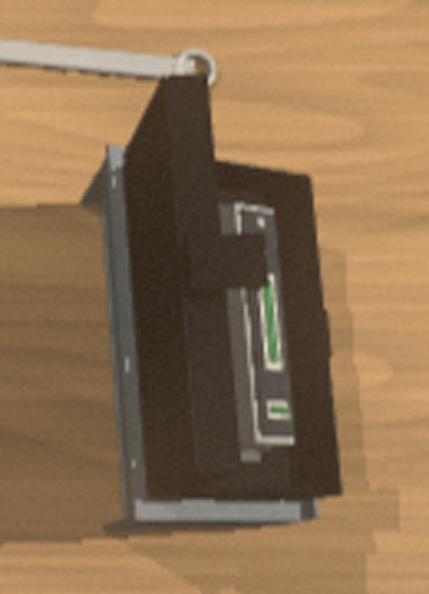

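View pics/c2.png

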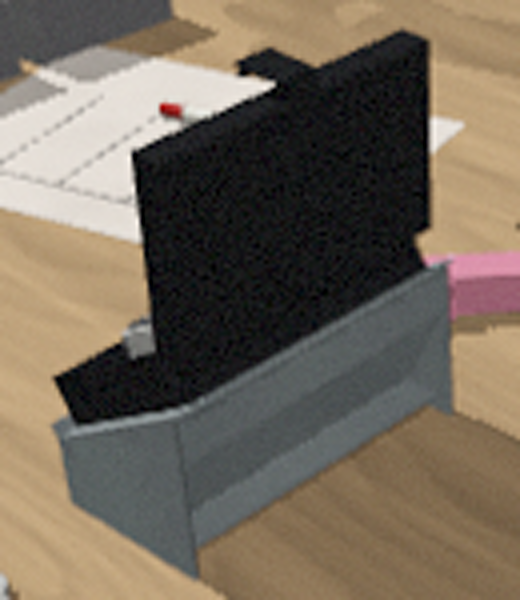

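View pics/c3.png

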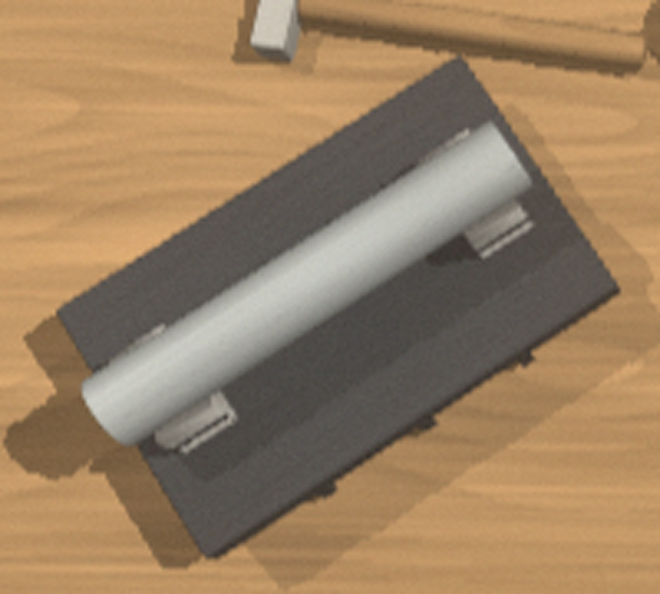

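servo_tool(series=[[4, 4, 36, 0, 0, 0, 1], [4, 4, 36, 0, 0, 0, 1], [4, 4, 36, 0, 0, 0, 1], [4, 4, 36, 0, 0, 0, 1], [4, 4, 36, 0, 0, 0, 1], [4, 4, 36, 0, 0, 0, 1], [4, 4, 36, 0, 0, 0, 1], [4, 4, 36, 0, 0, 0, 1], [4, 4, 36, 0, 0, 0, 1], [4, 4, 32, 0, 0, 0, 1], [0, 0, 0, 0, 0.12, 0, 1], [0, 0, 0, 0, 0.12, 0, 1]])

```text
time: 1.35
position: [548.0, -452.7, 363.4]
ee_rot: [-0.527, 0.472, -0.471, 0.527]
contact_force: [0.3, -0.7, -0.5]
opening: 85.7
```

servo_tool(series=[[0, 0, 0, 0, 0, 0.131, 1], [0, 0, 0, 0, 0, 0.131, 1], [0, 0, 0, 0, 0, 0.131, 1], [0, 0, 0, 0, 0, 0.131, 1], [0, 0, 0, 0, 0, 0, 1], [0, 0, 0, 0, 0, 0, 1]])

```text
time: 1.95
position: [547.0, -453.8, 363.8]
ee_rot: [-0.388, 0.591, -0.319, 0.631]
contact_force: [0.1, -0.5, -0.1]
opening: 85.5
```

```bash
cat > snap.py <<'E'
import sys,json
from h import *
k=sys.argv[1]; s=sense(); im=read_camera('wrist'); cv2.imwrite(f'pics/w{k}.png',im)
json.dump(dict(position=list(map(float,s['position'])),ee_rot=list(map(float,s['ee_rot']))),open(f'w{k}.json','w'))
print(s['time'],np.round(s['position'],1),np.round(s['qpos'],3));print(R.from_quat(s['ee_rot']).as_matrix().round(3))
E
python3 snap.py 1
```

```text
1.95 [ 547.  -453.8  363.8] [-0.911  0.68   1.03   0.275  1.877  0.57 ]
[[ 0.098 -0.057  0.994]
 [-0.861  0.495  0.113]
 [-0.498 -0.867 -0.001]]
```

View pics/w1.png

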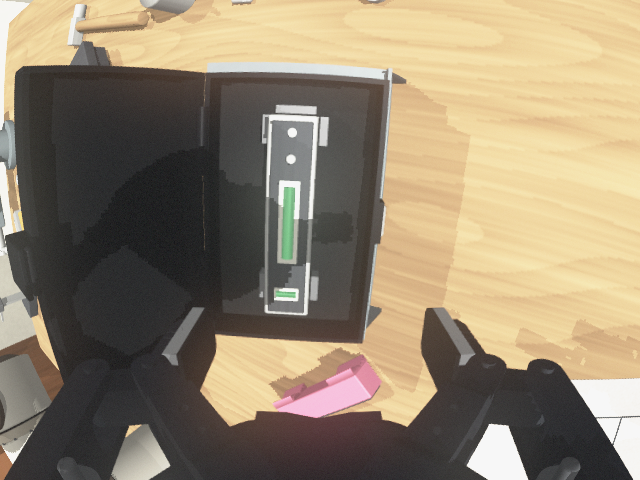

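servo_tool(series=[[20, 0, 10, 0, 0, 0, 1], [20, 0, 10, 0, 0, 0, 1], [20, 0, 10, 0, 0, 0, 1], [20, 0, 0, 0, 0, 0, 1], [0, 0, 0, 0, 0, 0, 1], [0, 0, 0, 0, 0, 0, 1]])

```text
time: 2.6
position: [584.7, -518.5, 324.8]
ee_rot: [-0.388, 0.591, -0.318, 0.631]
contact_force: [-0.6, 0.6, -0.1]
opening: 85.2
```

```bash
python3 snap.py 2; python3 -c "
import cv2
for k,(x0,y0) in ((1,(190,50)),(2,(100,30))):
  a=cv2.imread(f'pics/w{k}.png'); cv2.imwrite(f'pics/w{k}c.png',cv2.resize(a[y0:y0+300,x0:x0+220],None,fx=2,fy=2,interpolation=cv2.INTER_CUBIC))
"
```

```text
2.6 [ 584.7 -518.5  324.8] [-0.923  0.931  0.719  0.276  1.939  0.575]
[[ 0.098 -0.057  0.994]
 [-0.86   0.497  0.114]
 [-0.5   -0.866 -0.   ]]
```

View pics/w1c.png

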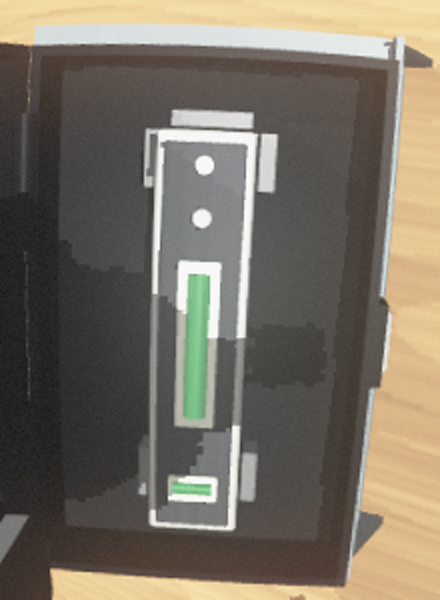

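View pics/w2c.png

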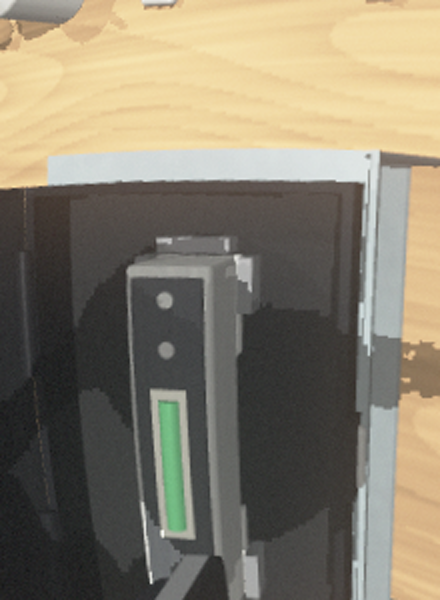

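View pics/w2.png

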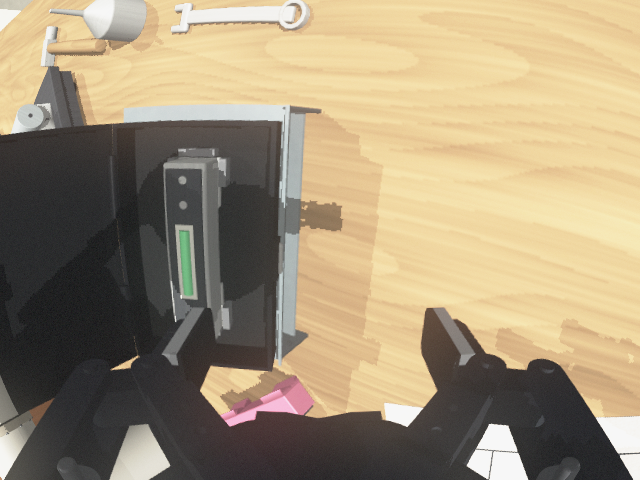

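Run:
```python
from h import *; import json
np.set_printoptions(precision=1,suppress=True)
s1=json.load(open('w1.json'));s2=json.load(open('w2.json'))
P={}
for n,a,b in [('dot1',(292,132.5),(182.5,180)),('dot2',(291,159),(183.5,205)),('fTL',(279,181.5),(175,225)),('fTR',(300,181.5),(193.5,225)),('fBR',(296.5,263.5),(197.5,299)),
 ('gT',(289,186.5),(184.5,231)),('gB',(287.5,259),(189,295)),('cFL',(269,115.5),(164,164)),('cFR',(318.5,116.5),(205,164))]:
    P[n],e=tri(wray(*a,s1),wray(*b,s2)); print(n,P[n],np.round(e,1))
# plane of top: use mean point of centerline & nominal normal; corners from w1
yaw=0.1
mid=np.mean([P[k] for k in('dot1','dot2','gT','gB')],0); print('mid',mid)
ax=P['gB']-P['dot1']; print('ax yaw deg',np.degrees(np.arctan2(ax[1],ax[0]))-180, ax)
Q=np.array([P[k] for k in P]); c=Q.mean(0); u,s,vt=np.linalg.svd(Q-c); print('plane',vt[2]*np.sign(vt[2][2]),s)
def onpl(r,p,n): o,d=r; return o+d*(n@(p-o))/(n@d)
for it in range(3):
    yd=np.array([np.cos(yaw),np.sin(yaw),0]); xd=np.array([-np.sin(yaw)*.866,np.cos(yaw)*.866,.5]); n=np.cross(xd,yd)
    C=[onpl(wray(*a,s1),mid,n) for a in((269,115.5),(318.5,116.5),(265.5,313.5),(306.5,314.5))]
    v=(C[0]+C[1]-C[2]-C[3])/2; yaw=np.arctan2(v[1],v[0])
print(np.array(C),yaw,np.linalg.norm(v),np.linalg.norm(C[0]-C[1]),np.linalg.norm(C[2]-C[3]))
T=np.mean(C,0);print('top centre',T,'n',n, 'centre',T-22.5*n)
```

```text
dot1 [ 605.3 -290.6  129.9] [0. 0.]
dot2 [ 587.3 -291.8  129.8] [0.2 0.2]
fTL [ 571.3 -285.5  133.1] [0. 0.]
fTR [ 572.3 -297.4  125. ] [0.1 0.1]
fBR [ 513.  -301.3  126.6] [0. 0.]
gT [ 567.9 -292.   129.6] [0.5 0.5]
gB [ 516.2 -295.9  130.6] [0.1 0.1]
cFL [ 615.4 -273.3  133.7] [0.2 0.2]
cFR [ 617.6 -304.7  121.3] [0.1 0.1]
mid [ 569.2 -292.6  130. ]
ax yaw deg -356.6378378322726 [-89.2  -5.2   0.7]
plane [ 0.  -0.4  0.9] [109.5  26.4   3.3]
[[ 615.6 -276.5  137.9]
 [ 617.7 -304.8  121.5]
 [ 469.1 -283.8  137.9]
 [ 471.7 -311.2  122.1]] 0.04698373158410617 146.41907539937847 32.80318879511615 31.721197090907285
top centre [ 543.5 -294.1  129.9] n [-0.   0.5 -0.9] centre [ 544.1 -305.3  149.3]
```

```bash
cat >> h.py <<'E'
def leveltool(yaw,tilt):
    z=np.array([np.cos(yaw),np.sin(yaw),0]); h=np.array([-np.sin(yaw),np.cos(yaw),0])
    y=np.sin(tilt)*h-np.cos(tilt)*np.array([0,0,1.]); return np.c_[np.cross(y,z),y,z]
def go(M,p):
    """rotation vector (do first), then shift in the new axes; shift in the present axes too. p=TCP target"""
    s=sense(); Q=R.from_quat(s['ee_rot']).as_matrix()
    d=np.array(p)-s['position']
    print('rot',R.from_matrix(Q.T@M).as_rotvec().round(4),'shift after',(M.T@d).round(1),'shift before',(Q.T@d).round(1))
E
python3 - <<'E'
from h import *
M=leveltool(.05,np.radians(30)); T=np.array([543.5,-294.1,129.5])
g=T+M[:,1]*13
print(M.round(3)); go(M,g-M[:,1]*(155+90))
E
```

```text
[[ 0.043 -0.025  0.999]
 [-0.865  0.499  0.05 ]
 [-0.5   -0.866  0.   ]]
rot [0.0316 0.056  0.0008] shift after [-97.6  50.9 -30.1] shift before [-99.1  51.7 -23. ]
```

Go to 90 mm stand-off with reduced opening, then check.

servo_tool(series=[[0, 0, 0, 0.032, 0.056, 0.001, 0.5], [-20, 0, -6, 0, 0, 0, 0.5], [-20, 0, -6, 0, 0, 0, 0.5], [-20, 0, -6, 0, 0, 0, 0.5], [-20, 11, -6, 0, 0, 0, 0.5], [-18, 20, -6, 0, 0, 0, 0.5], [0, 20, 0, 0, 0, 0, 0.5], [0, 0, 0, 0, 0, 0, 0.5], [0, 0, 0, 0, 0, 0, 0.5]])

```text
time: 3.55
position: [549.3, -409.8, 330.8]
ee_rot: [-0.369, 0.603, -0.338, 0.621]
contact_force: [-0.3, -0.4, 0.5]
opening: 64.1
```

```bash
python3 snap.py 3
python3 - <<'E'
from h import *
s=sense();print(s['opening'])
M=leveltool(.05,np.radians(30)); T=np.array([543.5,-294.1,129.5]); go(M,T+M[:,1]*13-M[:,1]*155)
E
```

```text
3.55 [ 549.3 -409.8  330.8] [-0.876  0.623  1.18   0.311  1.761  0.638]
[[ 0.043 -0.025  0.999]
 [-0.865  0.5    0.05 ]
 [-0.5   -0.866  0.   ]]
63.63449138146504
rot [-0.0011 -0.0002  0.0004] shift after [-0.  90.9 -0.1] shift before [-0.1 90.9 -0.2]
```

View pics/w3.png

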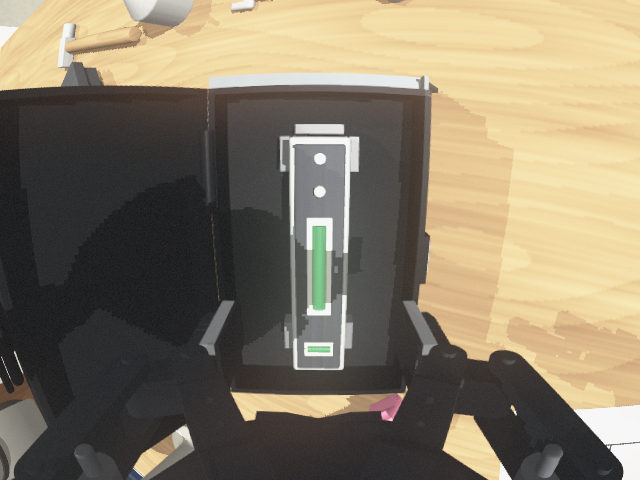

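Run:
```python
from h import *; import json
np.set_printoptions(precision=1,suppress=True)
s1=json.load(open('w1.json'));s2=json.load(open('w2.json'));s3=json.load(open('w3.json'))
for n,a,b,c in [('dot1',(292,132.5),(182.5,180),(320,159)),('dot2',(291,159),(183.5,205),(320,191.5)),('gT',(289,186.5),(184.5,231),(319.5,226)),('gB',(287.5,259),(189,295),(319,310))]:
    p,e=tri(wray(*a,s1),wray(*b,s2),wray(*c,s3)); print(n,p,np.round(e,1))
M=leveltool(.05,np.radians(30))
for h in (125,130):
  C=[]
  for uv in((291,139),(350,139),(294,369),(344,369)):
    o,d=wray(*uv,s3); n=M[:,1]; p=o+d*(n@(np.array([543.5,-294,h])-o))/(n@d); C.append(p)
  C=np.array(C); print(C, np.linalg.norm(C[0]-C[2]),np.linalg.norm(C[0]-C[1]),np.linalg.norm(C[2]-C[3]),C.mean(0), M.T@(C.mean(0)))
print(M.T@(np.array([543.5,-294.1,129.5])))
```

```text
dot1 [ 605.3 -290.9  130. ] [0.1 0.  0.1]
dot2 [ 587.3 -291.8  129.9] [0.2 0.2 0. ]
gT [ 568.  -292.4  129.9] [0.6 0.5 0.2]
gB [ 515.7 -295.2  130. ] [0.3 0.1 0.2]
[[ 615.3 -274.5  134.2]
 [ 616.8 -302.4  118. ]
 [ 467.4 -280.8  134.8]
 [ 468.9 -309.9  118. ]] 148.05523017638868 32.322272206816315 33.70743726612765 [ 542.1 -291.9  126.3] [ 212.8 -268.7  526.8]
[[ 615.5 -276.9  137.8]
 [ 616.9 -304.3  122. ]
 [ 470.7 -283.1  138.4]
 [ 472.1 -311.6  121.9]] 144.94284692099822 31.642800777993365 32.99884721358962 [ 543.8 -294.   130. ] [ 212.8 -273.   528.4]
[ 213.2 -272.6  528.1]
```

servo_tool(series=[[0, 15, 0, 0, 0, 0, 0.5], [0, 15, 0, 0, 0, 0, 0.5], [0, 15, 0, 0, 0, 0, 0.5], [0, 15, 0, 0, 0, 0, 0.5], [0, 15, 0, 0, 0, 0, 0.5], [0, 10, 0, 0, 0, 0, 0.5], [0, 6, 0, 0, 0, 0, 0.5], [0, 2, 0, 0, 0, 0, 0.5], [0, 0, 0, 0, 0, 0, 0.5], [0, 0, 0, 0, 0, 0, 0.5]], force=60)

```text
time: 4.6
position: [547.1, -364.1, 249.9]
ee_rot: [-0.368, 0.603, -0.338, 0.621]
contact_force: [0.6, -0.6, -0.1]
opening: 64.0
```

```bash
python3 snap.py 4
```

```text
4.6 [ 547.1 -364.1  249.9] [-0.836  0.632  1.336  0.323  1.592  0.623]
[[ 0.043 -0.024  0.999]
 [-0.865  0.5    0.049]
 [-0.5   -0.866  0.001]]
```

View pics/w4.png

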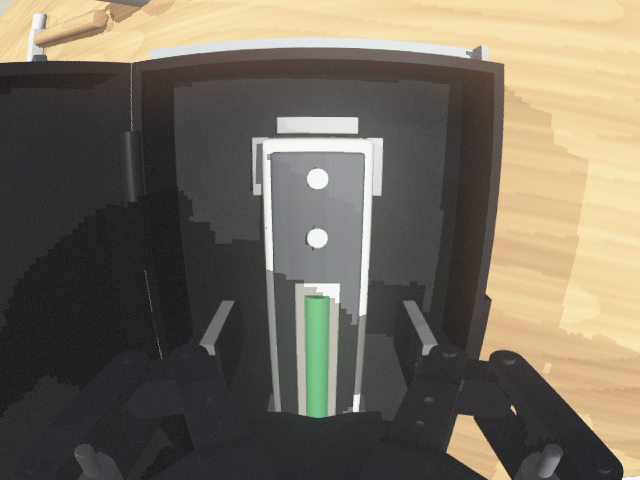

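servo_tool(series=[[0, 0, 0, 0, 0, 0, -1], [0, 0, 0, 0, 0, 0, -1], [0, 0, 0, 0, 0, 0, -1], [0, 0, 0, 0, 0, 0, -1], [0, 0, 0, 0, 0, 0, -1], [0, 0, 0, 0, 0, 0, -1], [0, 0, 0, 0, 0, 0, -1], [0, 0, 0, 0, 0, 0, -1], [0, 0, 0, 0, 0, 0, -1]], force=60)

```text
time: 5.55
position: [547.1, -364.0, 249.7]
ee_rot: [-0.368, 0.603, -0.338, 0.621]
contact_force: [-0.1, -3.4, 5.9]
opening: 33.1
```

```bash
python3 snap.py 5
```

```text
5.55 [ 547.1 -364.   249.7] [-0.836  0.632  1.336  0.323  1.592  0.623]
[[ 0.043 -0.024  0.999]
 [-0.865  0.5    0.049]
 [-0.5   -0.866  0.   ]]
```

View pics/w5.png

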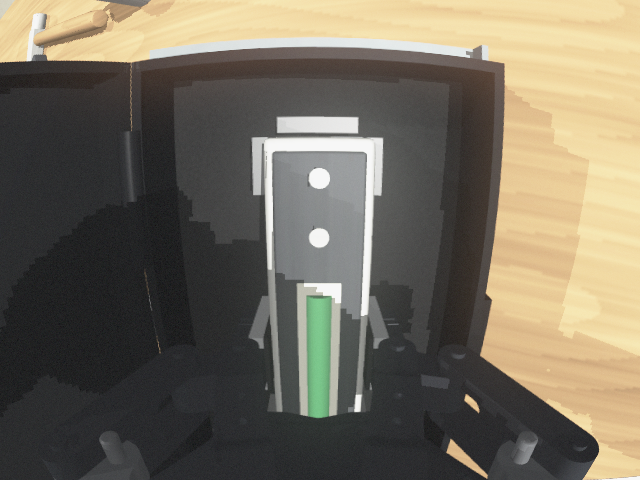

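servo_tool(series=[[0, -4, 0, 0, 0, 0, -1], [0, -8, 0, 0, 0, 0, -1], [0, -12, 0, 0, 0, 0, -1], [0, -16, 0, 0, 0, 0, -1], [0, -20, 0, 0, 0, 0, -1], [0, -20, 0, 0, 0, 0, -1], [0, -20, 0, 0, 0, 0, -1], [0, -20, 0, 0, 0, 0, -1], [0, -20, 0, 0, 0, 0, -1], [0, -10, 0, 0, 0, 0, -1], [0, 0, 0, 0, 0, 0, -1], [0, 0, 0, 0, 0, 0, -1]])

```text
time: 6.8
position: [550.6, -438.7, 378.4]
ee_rot: [-0.368, 0.604, -0.338, 0.621]
contact_force: [-0.5, 0.7, -7.0]
opening: 33.3
```

```bash
python3 snap.py 6; python3 -c "
from h import *
s=sense();print(s['contact_force'],s['moment'],s['opening'])"
```

```text
6.8 [ 550.6 -438.7  378.4] [-0.9    0.643  1.057  0.31   1.869  0.649]
[[ 0.042 -0.026  0.999]
 [-0.864  0.501  0.049]
 [-0.502 -0.865 -0.001]]
[-0.80563132 -0.05711189 -7.9487383 ] [-0.7818661  -0.06467337 -0.0200139 ] 32.986435845549735
```

View pics/w6.png

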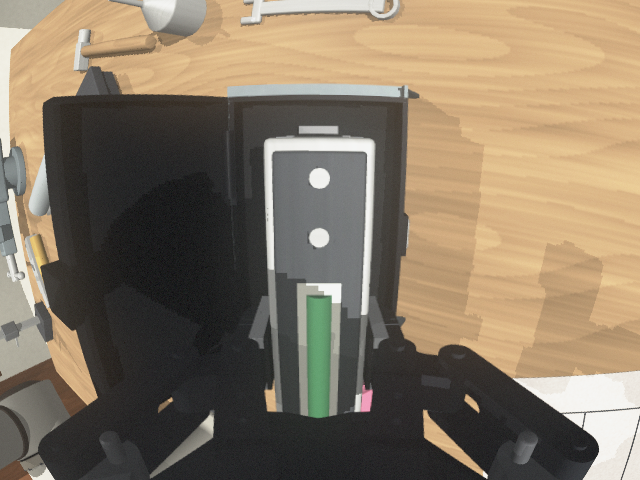

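servo_tool(series=[[0, -10, 0, 0, 0, -0.131, -1], [0, -10, 0, 0, 0, -0.131, -1], [0, -10, 0, 0, 0, -0.131, -1], [0, -10, 0, 0, 0, -0.131, -1], [0, -20, 0, 0, -0.127, 0, -1], [0, -20, 0, 0, -0.127, 0, -1], [0, -20, 0, 0, -0.127, 0, -1], [0, -20, 0, 0, -0.127, 0, -1], [0, -20, 0, 0, -0.127, 0, -1], [0, 0, 0, 0, -0.127, 0, -1], [0, 0, 0, 0, -0.127, 0, -1], [0, 0, 0, 0, -0.127, 0, -1]])

```text
time: 8.05
position: [551.5, -450.8, 514.4]
ee_rot: [-0.683, 0.176, -0.173, 0.687]
contact_force: [0.6, -0.3, -7.6]
opening: 33.3
```

Run:
```python
from h import *
s=sense();print(s['position'],s['qpos'],s['opening']);print(R.from_quat(s['ee_rot']).as_matrix().round(3))
go(leveltool(np.radians(119),0),[560,250,500])
# shaft in top/scene
for n in('top','scene'):
    im=read_camera(n); cv2.imwrite(f'pics/{n}1.png',im)
```

```text
[ 551.52385453 -450.79828615  514.37640791] [-8.54674596e-01  4.90604114e-01  9.72892254e-01  1.62575884e-03
  1.68446814e+00 -3.55022091e-01] 33.286098006474035
[[ 0.878 -0.003  0.479]
 [-0.479  0.006  0.878]
 [-0.005 -1.     0.004]]
rot [-0.0061 -1.0056 -0.0031] shift after [347.2  14.4 608.8] shift before [-328.1   18.5  619.2]
```

View pics/scene1.png

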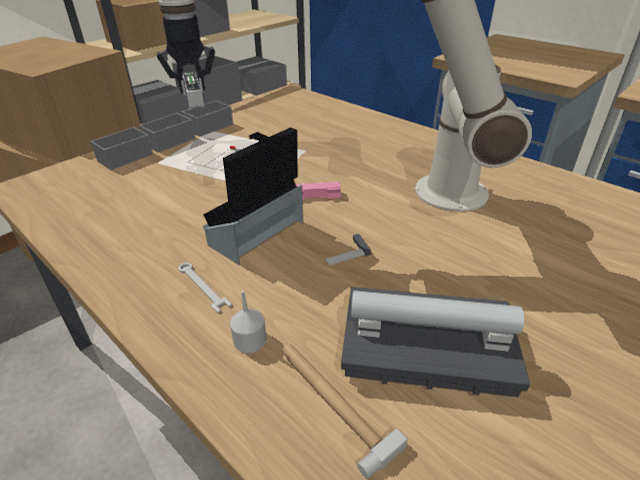

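View pics/top1.png

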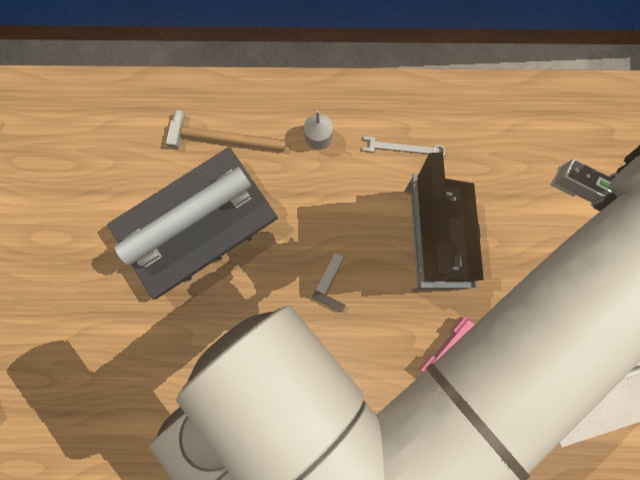

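Run:
```python
from h import *
for n,(x,y,w,h) in (('top',(95,140,190,160)),('scene',(335,280,200,115))):
    im=cv2.imread(f'pics/{n}0.png')
    hsv=cv2.cvtColor(im,cv2.COLOR_BGR2HSV)
    m=((hsv[...,1]<45)&(hsv[...,2]>105)).astype(np.uint8)*255
    c=im[y:y+h,x:x+w].copy(); mm=cv2.cvtColor(m[y:y+h,x:x+w],cv2.COLOR_GRAY2BGR)
    f=4 if n=='scene' else 3
    o=np.hstack([c,mm]) if n=='top' else np.vstack([c,mm])
    f=2
    cv2.imwrite(f'pics/m_{n}.png',cv2.resize(o,None,fx=f,fy=f,interpolation=cv2.INTER_NEAREST))
```

```text
(no output)
```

View pics/m_top.png

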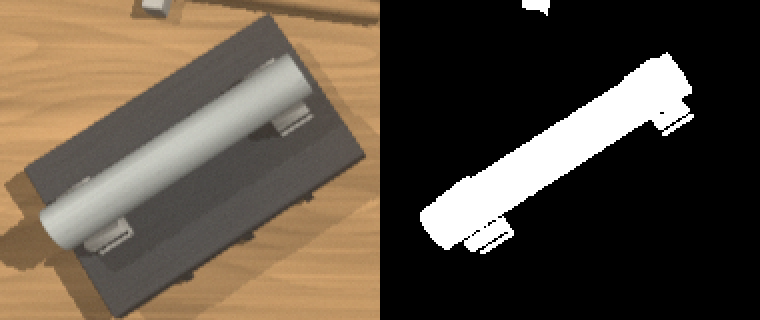

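View pics/m_scene.png

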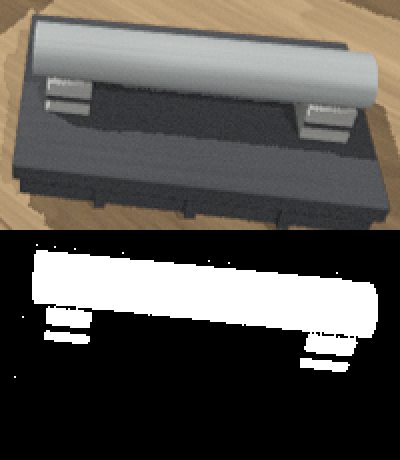

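Run:
```python
from h import *
np.set_printoptions(precision=2,suppress=True)
N={};O={};W={}
for n,(a,b) in (('top',(155,215)),('scene',(385,485))):
    im=cv2.imread(f'pics/{n}0.png');hsv=cv2.cvtColor(im,cv2.COLOR_BGR2HSV)
    m=((hsv[...,1]<45)&(hsv[...,2]>105)).astype(np.uint8)
    k,l,st,_=cv2.connectedComponentsWithStats(m); lab=l[210,185] if n=='top' else l[315,435]; m=(l==lab); W[n]=m
    up=[];lo=[]
    for u in range(a,b):
        r=np.where(m[:,u])[0]; up.append((u,r.min()-.5)); lo.append((u,r.max()+.5))
    nn=[]
    for e in(up,lo):
        e=np.array(e); p=np.polyfit(e[:,0],e[:,1],1); print(n,'resid',np.std(e[:,1]-np.polyval(p,e[:,0])).round(2))
        o,d1=ray(n,a,np.polyval(p,a));_,d2=ray(n,b,np.polyval(p,b)); v=np.cross(d1,d2); v/=np.linalg.norm(v); nn.append(v); O[n]=o
    # bisector plane
    mid=ray(n,(a+b)/2,np.mean([np.mean([x[1] for x in up]),np.mean([x[1] for x in lo])]))[1]
    v=nn[0]+nn[1]; N[n]=v/np.linalg.norm(v); half=np.arccos(abs(nn[0]@nn[1]))/2; N[n+'h']=half
e=np.cross(N['top'],N['scene']); e/=np.linalg.norm(e); 
if e[1]<0:e=-e
A=np.array([N['top'],N['scene'],e]); p0=np.array([577,290,50.]); 
p=np.linalg.solve(A,[N['top']@O['top'],N['scene']@O['scene'],e@p0])
print('axis pt',p,'dir',e,'yaw',np.arctan2(e[1],e[0]))
for n in('top','scene'):
    q=O[n]-p; q-=e*(q@e); print(n,'radius',np.linalg.norm(q)*np.sin(N[n+'h']))
e[2]=0;e/=np.linalg.norm(e)
c=p+[0,0,25]
for n in('top','scene'):
    ts=np.arange(-200,200,.25); ok=[]
    for t in ts:
        u,v=proj(n,c+e*t); ok.append(W[n][int(round(v)),int(round(u))])
    ok=np.array(ok); print(n,ts[ok].min(),ts[ok].max())
    if n=='scene': t=(ts[ok].min()+ts[ok].max())/2; print('shaft_top',c+e*t)
```

```text
top resid 0.31
top resid 3.77
scene resid 0.29
scene resid 0.3
axis pt [563.59 282.52 109.46] dir [-0.6   0.8  -0.04] yaw 2.216065258795196
top radius 49.93232277589254
scene radius 24.311409881587462
top -158.25 142.0Traceback (most recent call last):
  File "<stdin>", line 30, in <module>
  File "h.py", line 24, in proj
    c,Rm,t=cam(n); q=Rm@np.array(p,float)+t; return c['fx']*q[0]/q[2]+c['cx'],c['fy']*q[1]/q[2]+c['cy']
           ~~~^^^
  File "h.py", line 5, in cam
    c=camera_info(n); Rm=cv2.Rodrigues(np.array(c['rvec'],float))[0]; t=np.array(c['tvec'],float).ravel()
ValueError: time passes only in moves, steps and waits
```

```bash
sed -i '4i _C={}' h.py
python3 - <<'E'
s=open('h.py').read()
s=s.replace("    c=camera_info(n); Rm=","    if n in _C: return _C[n]\n    c=camera_info(n); Rm=").replace("    return c,Rm,t\n","    _C[n]=(c,Rm,t); return c,Rm,t\n")
open('h.py','w').write(s)
E
cat > shaft.py <<'E'
from h import *
np.set_printoptions(precision=2,suppress=True)
N={};O={};W={}
for n,(a,b) in (('top',(170,215)),('scene',(385,485))):
    im=cv2.imread(f'pics/{n}0.png');hsv=cv2.cvtColor(im,cv2.COLOR_BGR2HSV)
    m=((hsv[...,1]<45)&(hsv[...,2]>105)).astype(np.uint8)
    k,l,st,_=cv2.connectedComponentsWithStats(m); lab=l[210,185] if n=='top' else l[315,435]; m=(l==lab); W[n]=m
    up=[];lo=[]
    for u in range(a,b):
        r=np.where(m[:,u])[0]; up.append((u,r.min()-.5)); lo.append((u,r.max()+.5))
    nn=[]
    for e in(up,lo):
        e=np.array(e); p=np.polyfit(e[:,0],e[:,1],1); print(n,'resid',np.std(e[:,1]-np.polyval(p,e[:,0])).round(2))
        o,d1=ray(n,a,np.polyval(p,a));_,d2=ray(n,b,np.polyval(p,b)); v=np.cross(d1,d2); v/=np.linalg.norm(v); nn.append(v); O[n]=o
    v=nn[0]+nn[1]; N[n]=v/np.linalg.norm(v); half=np.arccos(abs(nn[0]@nn[1]))/2; N[n+'h']=half
e=np.cross(N['top'],N['scene']); e/=np.linalg.norm(e); 
if e[1]<0:e=-e
A=np.array([N['top'],N['scene'],e]); p0=np.array([577,290,50.]); 
p=np.linalg.solve(A,[N['top']@O['top'],N['scene']@O['scene'],e@p0])
print('axis pt',p,'dir',e,'yaw',np.arctan2(e[1],e[0]))
for n in('top','scene'):
    q=O[n]-p; q-=e*(q@e); print(n,'radius',np.linalg.norm(q)*np.sin(N[n+'h']))
e[2]=0;e/=np.linalg.norm(e)
c=p+[0,0,25]
for n in('top','scene'):
    ts=np.arange(-200,200,.25); ok=[]
    for t in ts:
        u,v=proj(n,c+e*t); ok.append(W[n][int(round(v)),int(round(u))])
    ok=np.array(ok); print(n,ts[ok].min(),ts[ok].max())
    t=(ts[ok].min()+ts[ok].max())/2; print('shaft_top',c+e*t)
E
python3 shaft.py
```

```text
top resid 0.3
top resid 0.31
scene resid 0.29
scene resid 0.3
axis pt [565.12 281.59 110.18] dir [-0.57  0.82  0.  ] yaw 2.1784813574501145
top radius 24.12832302276783
scene radius 24.494804853808926
top -157.25 142.75
shaft_top [569.26 275.64 135.18]
scene -154.25 145.75
shaft_top [567.55 278.1  135.18]
```

servo_tool(series=[[0, 0, 0, -0.006, -0.123, -0.003, -1], [0, 0, 0, 0, -0.123, 0, -1], [0, 0, 0, 0, -0.123, 0, -1], [0, 0, 0, 0, -0.123, 0, -1], [0, 0, 0, 0, -0.123, 0, -1], [0, 0, 0, 0, -0.123, 0, -1], [0, 0, 0, 0, -0.123, 0, -1], [0, 0, 0, 0, -0.123, 0, -1], [0, 0, 0, 0, -0.123, 0, -1], [0, 0, 0, 0, 0, 0, -1]])

```text
time: 9.15
position: [551.5, -451.2, 515.1]
ee_rot: [0.676, 0.208, -0.21, -0.675]
contact_force: [0.1, 1.3, -6.8]
opening: 33.1
```

Run:
```python
from h import *
s=sense();print(s['position'],s['qpos'].round(2),s['opening']);print(R.from_quat(s['ee_rot']).as_matrix().round(4))
go(leveltool(2.178,0),[567,277,500])
```

```text
[ 551.46690163 -451.17552275  515.12251909] [-0.85  0.49  0.97 -0.    1.68 -1.45] 33.09744233269284
[[ 0.8256 -0.0019 -0.5642]
 [ 0.5642 -0.0029  0.8256]
 [-0.0032 -1.     -0.0013]]
rot [ 0.0013 -0.0077 -0.0032] shift after [428.2  15.1 589.1] shift before [423.7  13.  592.4]
```

servo_tool(series=[[10, -20, 14, 0, -0.008, -0.003, -1], [25, -10, 35, 0, 0, 0, -1], [25, 0, 35, 0, 0, 0, -1], [25, 0, 35, 0, 0, 0, -1], [25, 0, 35, 0, 0, 0, -1], [25, 0, 35, 0, 0, 0, -1], [25, 0, 35, 0, 0, 0, -1], [25, 0, 35, 0, 0, 0, -1], [25, 0, 35, 0, 0, 0, -1], [25, 0, 35, 0, 0, 0, -1], [25, 0, 35, 0, 0, 0, -1], [25, 0, 35, 0, 0, 0, -1]])

```text
time: 10.35
position: [556.1, 40.8, 544.2]
ee_rot: [0.676, 0.21, -0.21, -0.674]
contact_force: [0.8, -0.7, -6.3]
opening: 33.3
```

servo_tool(series=[[25, 10, 35, 0, 0, 0, -1], [25, 10, 35, 0, 0, 0, -1], [25, 10, 35, 0, 0, 0, -1], [25, 10, 35, 0, 0, 0, -1], [15, 5, 20, 0, 0, 0, -1], [0, 0, 0, 0, 0, 0, -1], [0, 0, 0, 0, 0, 0, -1]])

```text
time: 11.05
position: [559.2, 236.1, 498.1]
ee_rot: [0.676, 0.211, -0.212, -0.673]
contact_force: [1.0, -0.1, -6.3]
opening: 32.9
```

```bash
python3 snap.py 7
python3 - <<'E'
from h import *
s=sense();print(s['contact_force'],s['opening'])
go(leveltool(2.178,0),[567,277,420])
E
```

```text
11.05 [559.2 236.1 498.1] [ 0.202  0.198  1.369 -0.005  1.574 -0.406]
[[ 0.821  0.001 -0.571]
 [ 0.571 -0.005  0.821]
 [-0.002 -1.    -0.004]]
[-0.3048993  -0.09144812 -6.22051053] 33.407704334036
rot [ 0.0047 -0.0004 -0.0013] shift after [30.  78.6 29.9] shift before [30.1 78.4 30.3]
```

View pics/w7.png

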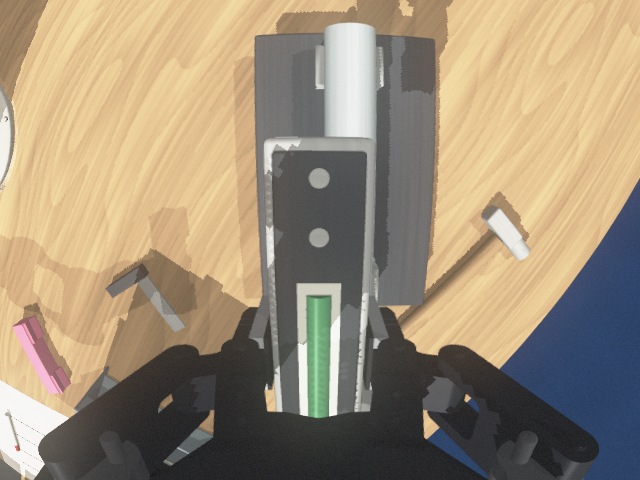

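servo_tool(series=[[15, 15, 15, 0.005, 0, 0, -1], [15, 20, 15, 0, 0, 0, -1], [0, 20, 0, 0, 0, 0, -1], [0, 20, 0, 0, 0, 0, -1], [0, 0, 0, 0, 0, 0, -1], [0, 0, 0, 0, 0, 0, -1], [0, 0, 0, 0, 0, 0, -1]])

```text
time: 11.8
position: [567.5, 276.9, 425.8]
ee_rot: [-0.675, -0.213, 0.211, 0.675]
contact_force: [-0.7, -0.1, -5.5]
opening: 32.8
```

```bash
python3 snap.py 8
python3 - <<'E'
from h import *; import json
s=json.load(open('w8.json'))
e=np.array([np.cos(2.178),np.sin(2.178),0]);n=np.array([-e[1],e[0],0]);c=np.array([568.,277,110])
im=cv2.imread('pics/w8.png')
for t in(150,120,90):
    # crown and silhouettes
    cpos=np.array(s['position'])
    print(t,[np.round(wproj(c+e*t+25*(np.sin(a)*n+[0,0,np.cos(a)]),s),1) for a in(-1.4,0,1.4)])
go(leveltool(2.178,0),[567,277,330])
E
```

```text
11.8 [567.5 276.9 425.8] [ 0.263  0.289  1.402  0.     1.447 -0.345]
[[ 0.821  0.003 -0.571]
 [ 0.571  0.001  0.821]
 [ 0.003 -1.    -0.001]]
150 [array([350.4,  38.8]), array([317.4,  30.9]), array([284.4,  38.7])]
120 [array([350.5,  76.5]), array([317.3,  71.5]), array([284.2,  76.4])]
90 [array([350.3, 115.5]), array([317.3, 113.6]), array([284.2, 115.4])]
rot [0.0008 0.0011 0.0028] shift after [-0.4 95.9  0.3] shift before [-0.7 95.8  0.3]
```

View pics/w8.png

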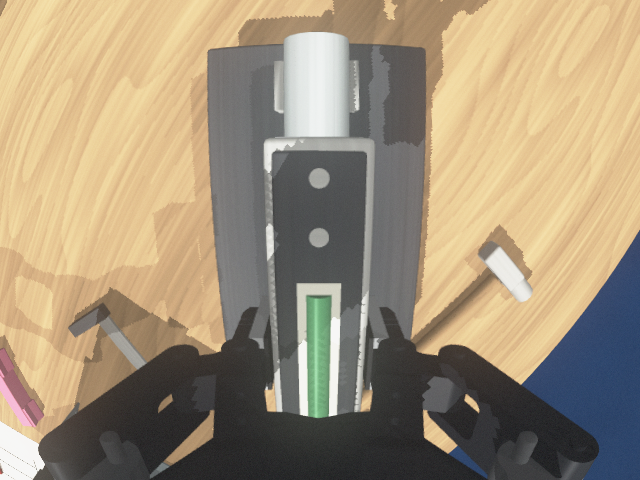

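servo_tool(series=[[0, 15, 0, 0, 0, 0, -1], [0, 20, 0, 0, 0, 0, -1], [0, 20, 0, 0, 0, 0, -1], [0, 15, 0, 0, 0, 0, -1], [0, 10, 0, 0, 0, 0, -1], [0, 5, 0, 0, 0, 0, -1], [0, 3, 0, 0, 0, 0, -1], [0, 2, 0, 0, 0, 0, -1], [0, 2, 0, 0, 0, 0, -1], [0, 2, 0, 0, 0, 0, -1], [0, 0, 0, 0, 0, 0, -1], [0, 0, 0, 0, 0, 0, -1]])

```text
time: 13.05
position: [567.0, 277.4, 329.8]
ee_rot: [-0.674, -0.212, 0.212, 0.675]
contact_force: [-0.4, 1.0, -6.6]
opening: 33.2
```

Run:
```python
from h import *
s=sense();print(s['position'],s['contact_force'])
a=read_camera('scene');cv2.imwrite('pics/s9.png',cv2.resize(a[180:400,330:550],None,fx=2.7,fy=2.7,interpolation=cv2.INTER_CUBIC))
```

```text
[566.95959766 277.43259711 329.77261398] [-0.4333477   1.03845284 -6.61021608]
```

View pics/s9.png

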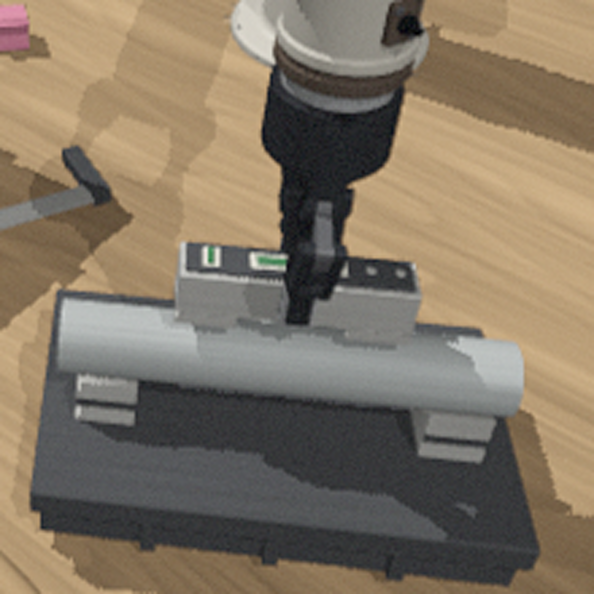

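servo_tool(series=[[0, 1, 0, 0, 0, 0, -1], [0, 1, 0, 0, 0, 0, -1], [0, 1, 0, 0, 0, 0, -1], [0, 1, 0, 0, 0, 0, -1], [0, 1, 0, 0, 0, 0, -1], [0, 1, 0, 0, 0, 0, -1], [0, 1, 0, 0, 0, 0, -1], [0, 1, 0, 0, 0, 0, -1]])

```text
time: 13.9
position: [566.9, 277.4, 321.5]
ee_rot: [-0.674, -0.212, 0.212, 0.675]
contact_force: [0.8, -0.3, -6.5]
opening: 33.1
```

servo_tool(series=[[0, 1, 0, 0, 0, 0, -1], [0, 0, 0, 0, 0, 0, -1]])

```text
time: 14.1
position: [566.9, 277.4, 320.4]
ee_rot: [-0.674, -0.212, 0.212, 0.675]
contact_force: [0.2, -0.1, -7.5]
opening: 32.8
```

servo_tool(series=[[0, 1, 0, 0, 0, 0, -1], [0, 0, 0, 0, 0, 0, -1]])

```text
time: 14.3
position: [566.9, 277.4, 319.4]
ee_rot: [-0.674, -0.212, 0.212, 0.675]
contact_force: [0.8, -0.7, -6.5]
opening: 33.2
```

servo_tool(series=[[0, 1, 0, 0, 0, 0, -1], [0, 0, 0, 0, 0, 0, -1]])

```text
time: 14.5
position: [566.9, 277.4, 318.4]
ee_rot: [-0.674, -0.212, 0.212, 0.675]
contact_force: [-0.4, 0.2, -7.7]
opening: 32.7
```

servo_tool(series=[[0, 1, 0, 0, 0, 0, -1], [0, 0, 0, 0, 0, 0, -1]])

```text
time: 14.7
position: [566.9, 277.4, 317.4]
ee_rot: [-0.674, -0.212, 0.212, 0.675]
contact_force: [0.1, -0.8, -6.9]
opening: 33.1
```

servo_tool(series=[[0, 0.5, 0, 0, 0, 0, -1], [0, 0, 0, 0, 0, 0, -1]])

```text
time: 14.9
position: [566.9, 277.4, 317.0]
ee_rot: [-0.674, -0.212, 0.212, 0.675]
contact_force: [0.4, -0.4, -6.7]
opening: 33.3
```

servo_tool(series=[[0, 0.5, 0, 0, 0, 0, -1], [0, 0, 0, 0, 0, 0, -1]])

```text
time: 15.1
position: [566.9, 277.4, 316.5]
ee_rot: [-0.674, -0.212, 0.212, 0.675]
contact_force: [-0.3, 0.6, -7.7]
opening: 33.4
```

servo_tool(series=[[0, 0.5, 0, 0, 0, 0, -1], [0, 0, 0, 0, 0, 0, -1]])

```text
time: 15.3
position: [566.9, 277.4, 316.0]
ee_rot: [-0.674, -0.212, 0.212, 0.675]
contact_force: [-0.6, -0.4, -6.8]
opening: 33.3
```

servo_tool(series=[[0, 0.5, 0, 0, 0, 0, -1], [0, 0, 0, 0, 0, 0, -1]])

```text
time: 15.5
position: [566.9, 277.4, 315.5]
ee_rot: [-0.674, -0.212, 0.212, 0.675]
contact_force: [-0.1, -0.3, -7.5]
opening: 33.3
```

servo_tool(series=[[0, 0.5, 0, 0, 0, 0, -1], [0, 0, 0, 0, 0, 0, -1]])

```text
time: 15.7
position: [566.9, 277.4, 315.0]
ee_rot: [-0.674, -0.212, 0.212, 0.675]
contact_force: [-0.2, -0.3, -7.1]
opening: 33.2
```

servo_tool(series=[[0, 0.5, 0, 0, 0, 0, -1], [0, 0, 0, 0, 0, 0, -1]])

```text
time: 15.9
position: [566.9, 277.4, 314.5]
ee_rot: [-0.674, -0.212, 0.212, 0.675]
contact_force: [0.6, 0.1, -6.9]
opening: 33.0
```

servo_tool(series=[[0, 0.5, 0, 0, 0, 0, -1], [0, 0.5, 0, 0, 0, 0, -1], [0, 0, 0, 0, 0, 0, -1]])

```text
time: 16.2
position: [567.0, 277.4, 313.8]
ee_rot: [-0.674, -0.212, 0.212, 0.675]
contact_force: [-0.2, 0.1, -6.2]
opening: 33.0
```

servo_tool(series=[[0, 0.5, 0, 0, 0, 0, -1], [0, 0.5, 0, 0, 0, 0, -1], [0, 0, 0, 0, 0, 0, -1]])

```text
time: 16.5
position: [567.0, 277.5, 313.7]
ee_rot: [-0.674, -0.212, 0.212, 0.675]
contact_force: [-3.4, -0.7, 2.3]
opening: 33.2
```

Run:
```python
from h import *
s=sense();print(s['position'],s['contact_force'])
a=read_camera('scene');cv2.imwrite('pics/s10.png',cv2.resize(a[260:340,380:500],None,fx=6,fy=6,interpolation=cv2.INTER_CUBIC))
```

```text
[567.02570119 277.50886536 313.71639721] [-3.43119107 -0.71993769  2.33358785]
```

View pics/s10.png

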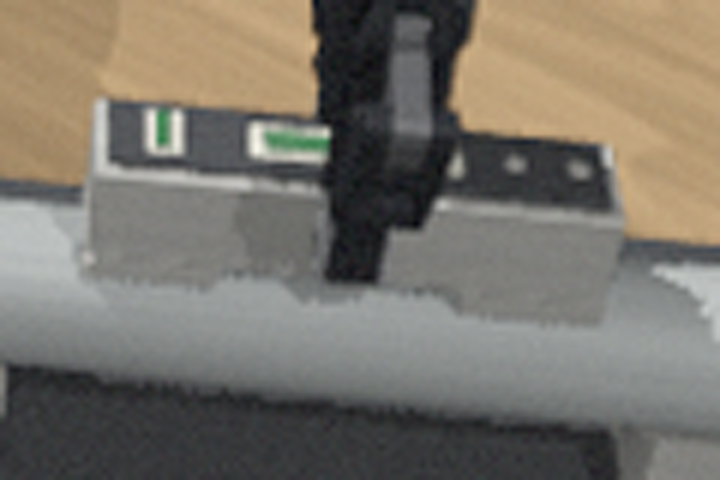

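servo_tool(series=[[-0.5, 0, 0, 0, 0, 0, -1], [0, 0, 0, 0, 0, 0, -1]])

```text
time: 16.75
position: [566.8, 277.3, 313.7]
ee_rot: [-0.674, -0.213, 0.212, 0.675]
contact_force: [-2.9, 0.5, 4.3]
opening: 33.3
```

servo_tool(series=[[-0.5, 0, 0, 0, 0, 0, -1], [0, 0, 0, 0, 0, 0, -1]])

```text
time: 16.95
position: [566.6, 277.2, 313.7]
ee_rot: [-0.674, -0.213, 0.211, 0.675]
contact_force: [-1.0, 1.8, 5.1]
opening: 33.1
```

servo_tool(series=[[0, 0.5, 0, 0, 0, 0, -1], [0, 0, 0, 0, 0, 0, -1]])

```text
time: 17.15
position: [566.6, 277.2, 313.7]
ee_rot: [-0.674, -0.213, 0.211, 0.675]
contact_force: [-1.2, 1.9, 7.5]
opening: 33.3
```

Run:
```python
from h import *
s=sense();Q=R.from_quat(s['ee_rot']).as_matrix();print(s['position'],Q.T@s['contact_force'],Q.T@s['moment']);print(Q.round(4))
```

```text
[566.62931837 277.23151807 313.67987132] [ 0.11040336 -7.45957631  2.30250463] [ 0.34212143 -0.05506968  0.07265201]
[[ 8.199e-01  2.200e-03 -5.725e-01]
 [ 5.725e-01  1.400e-03  8.199e-01]
 [ 2.600e-03 -1.000e+00 -1.000e-04]]
```

servo_tool(series=[[0, -0.5, 0, 0, 0, 0, -1], [0, -0.5, 0, 0, 0, 0, -1], [0, 0, 0, 0, 0, 0, -1], [0, 0, 0, 0, 0, 0, -0.1], [0, 0, 0, 0, 0, 0, 0], [0, 0, 0, 0, 0, 0, 0.1], [0, 0, 0, 0, 0, 0, 0.3], [0, 0, 0, 0, 0, 0, 0.5], [0, 0, 0, 0, 0, 0, 0.5], [0, 0, 0, 0, 0, 0, 0.5], [0, 0, 0, 0, 0, 0, 0.5]], force=20)

```text
time: 18.25
position: [566.1, 276.8, 313.1]
ee_rot: [-0.674, -0.212, 0.212, 0.675]
contact_force: [-0.0, -0.4, -0.5]
opening: 63.9
```

```bash
python3 - <<'E'
from h import *
s=sense();Q=R.from_quat(s['ee_rot']).as_matrix();print(s['position'],Q.T@s['contact_force'],s['opening'])
a=read_camera('scene');cv2.imwrite('pics/s11.png',cv2.resize(a[240:340,360:520],None,fx=5,fy=5,interpolation=cv2.INTER_CUBIC))
E
python3 snap.py 11
```

```text
[566.10042735 276.80825222 313.10183706] [-0.26850412  0.54972738 -0.30237437] 63.879072063948996
18.3 [566.1 276.9 313.1] [ 0.263  0.378  1.519  0.     1.245 -0.346]
[[ 0.82  -0.001 -0.572]
 [ 0.572  0.     0.82 ]
 [-0.    -1.     0.   ]]
```

View pics/s11.png

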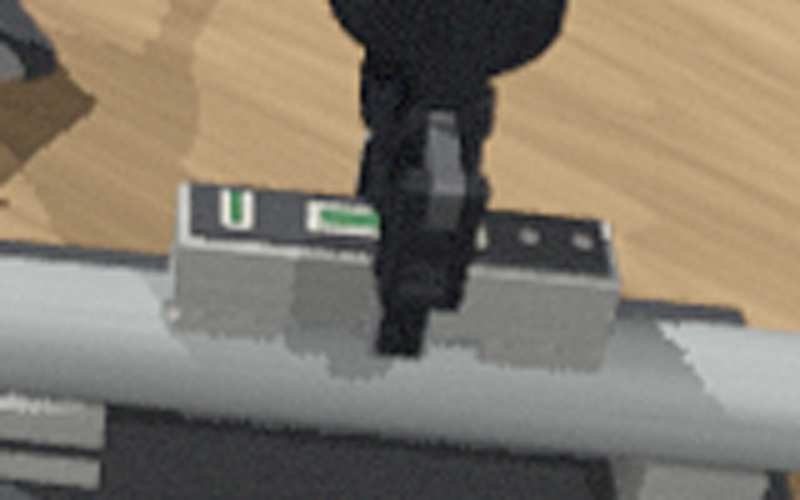

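View pics/w11.png

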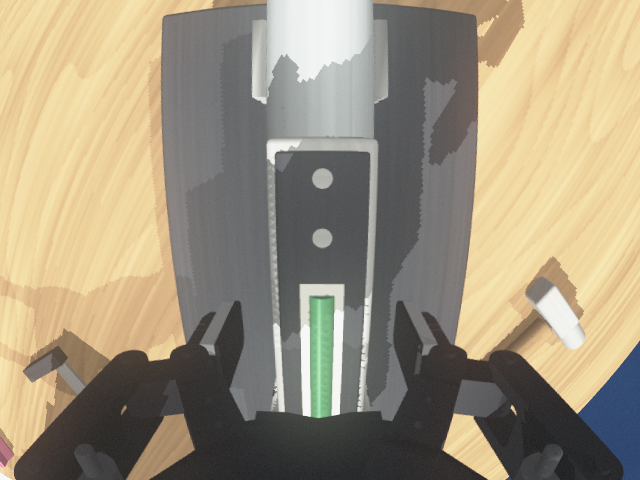

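servo_tool(series=[[0, -3, 0, 0, 0, 0, 0.5], [0, -8, 0, 0, 0, 0, 0.5], [0, -15, 0, 0, 0, 0, 0.5], [0, -20, 0, 0, 0, 0, 0.5], [0, -25, 0, 0, 0, 0, 0.5], [0, -30, 0, 0, 0, 0, 0.5], [0, -30, 0, 0, 0, 0, 0.5], [0, -30, 0, 0, 0, 0, 0.5], [0, 0, 0, 0, 0, 0, 0.5], [0, 0, 0, 0, 0, 0, -1]], force=60)

```text
time: 19.35
position: [566.2, 276.8, 475.9]
ee_rot: [-0.674, -0.213, 0.211, 0.675]
contact_force: [-0.4, 0.4, -1.3]
opening: 50.6
```

```bash
python3 snap.py 12
python3 - <<'E'
from h import *
a=read_camera('scene');cv2.imwrite('pics/scene12.png',a);cv2.imwrite('pics/s12.png',cv2.resize(a[240:340,360:520],None,fx=5,fy=5,interpolation=cv2.INTER_CUBIC))
cv2.imwrite('pics/top12.png',read_camera('top'))
E
```

```text
19.35 [566.2 276.8 475.9] [ 0.263  0.265  1.335  0.     1.54  -0.346]
[[ 0.82   0.002 -0.572]
 [ 0.572  0.001  0.82 ]
 [ 0.002 -1.    -0.001]]
```

View pics/w12.png

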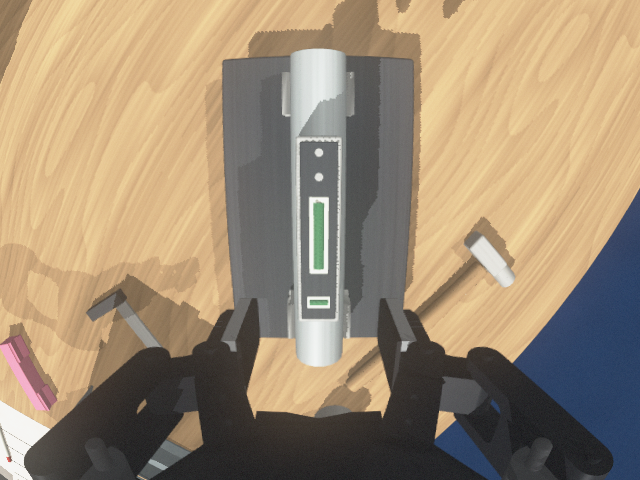

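View pics/s12.png

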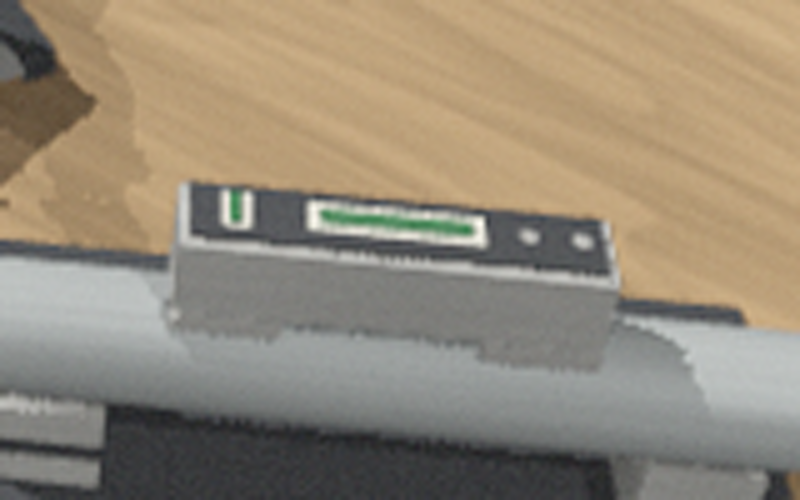

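Run:
```python
from h import *; import json
# lid/case in existing wide views for hinge measurement
a=cv2.imread('pics/scene0.png')[115:265,195:315]; b=cv2.imread('pics/top1.png')[140:300,400:490]
cv2.imwrite('pics/k1.png',cv2.convertScaleAbs(cv2.resize(a,None,fx=4,fy=4,interpolation=cv2.INTER_CUBIC),alpha=1.6,beta=20))
cv2.imwrite('pics/k2.png',cv2.convertScaleAbs(cv2.resize(b,None,fx=3.7,fy=3.7,interpolation=cv2.INTER_CUBIC),alpha=1.8,beta=20))
```

```text
(no output)
```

View pics/k1.png

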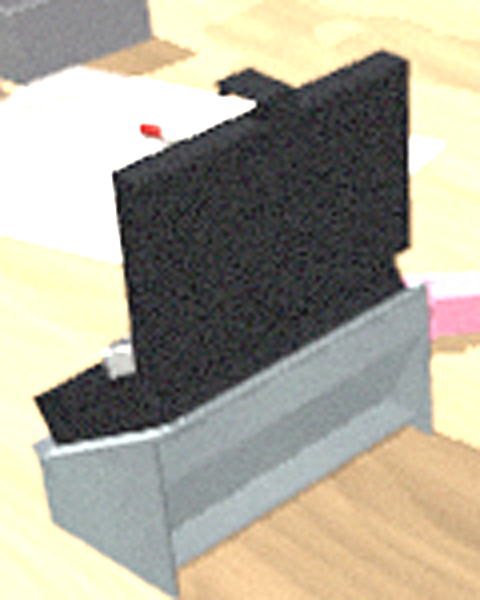

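View pics/k2.png

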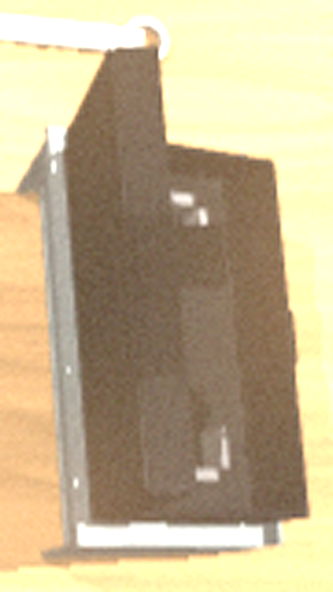

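Run:
```python
from h import *; import json
np.set_printoptions(precision=1,suppress=True)
S={k:json.load(open(f'w{k}.json')) for k in (1,2,3,4,6)}
p,e=tri(wray(205,73,S[1]),wray(113,123,S[2]),wray(209,90,S[3]),wray(132,63,S[4]),wray(229,97,S[6]));print('far hinge end',p,np.round(e,1))
# front rim far corner (case top right far)
p2,e=tri(wray(384,78,S[1]),wray(282,122,S[2]),wray(428,92,S[3]),wray(503,64,S[4]));print('front far',p2,np.round(e,1),np.linalg.norm(p-p2))
yaw=.05;yd=np.array([np.cos(yaw),np.sin(yaw),0]);xb=np.array([-np.sin(yaw),np.cos(yaw),0]);z=np.array([0,0,1.])
H=np.array([543.5,-283.3,109.5])+xb*(65*.866-10*.5)+z*(65*.5+10*.866);print('H pred',H, 'from end',p-105*yd)
H=p-105*yd
for th in(2.0,2.09,2.18):
    # lid angle th above case plane: case plane dir to front, up
    a=th-2.0944  # beyond vertical backward positive
    up=np.cos(a)*z+np.sin(a)*xb; out=np.cos(a)*xb-np.sin(a)*z
    for s in(-105,105):
        c=H+yd*s+up*130+out*24; c2=H+yd*s+up*130
        print(th,s,c,'top',np.round(proj('top',c),0),np.round(proj('top',c2),0),'scene',np.round(proj('scene',c),0),np.round(proj('scene',c2),0))
```

```text
far hinge end [ 644.7 -226.9  150.4] [0.5 0.4 0.8 0.3 0.2]
front far [ 650.3 -337.3   81.4] [3.8 2.8 1.3 2. ] 130.3604209969744
H pred [ 540.9 -232.1  150.7] from end [ 539.8 -232.1  150.4]
2.0 -105 [ 434.4 -225.7  282.1] top [450. 273.] [464. 272.] scene [291. 126.] [284. 125.]
2.0 105 [ 644.1 -215.3  282.1] top [438. 152.] [452. 152.] scene [223. 157.] [216. 155.]
2.09 -105 [ 433.8 -214.   280.5] top [442. 273.] [457. 272.] scene [294. 128.] [287. 126.]
2.09 105 [ 643.5 -203.5  280.5] top [431. 152.] [445. 152.] scene [227. 159.] [219. 156.]
2.18 -105 [ 433.2 -202.4  277.9] top [435. 274.] [450. 273.] scene [298. 131.] [291. 127.]
2.18 105 [ 643.  -191.9  277.9] top [424. 153.] [438. 152.] scene [230. 162.] [223. 158.]
```

Run:
```python
import cv2
a=cv2.imread('pics/w1.png'); cv2.imwrite('pics/q1.png',cv2.convertScaleAbs(cv2.resize(a[40:400,0:400],None,fx=2,fy=1.66),alpha=2,beta=20))
```

```text
(no output)
```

View pics/q1.png

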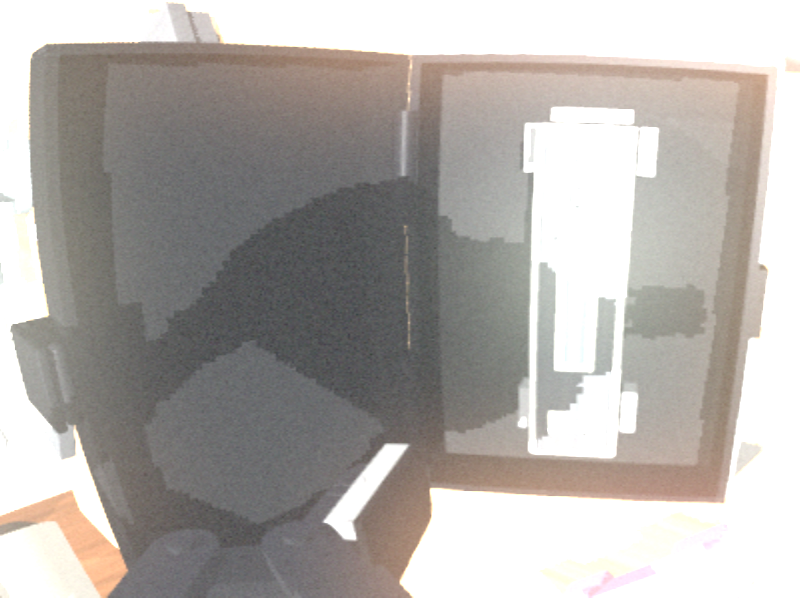

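servo_tool(series=[[0, 0, 0, 0, 0.133, 0, -1], [0, 0, 0, 0, 0.133, 0, -1], [0, 0, 0, 0, 0.133, 0, -1], [0, 0, 0, 0, 0.133, 0, -1], [0, 0, 0, 0, 0.133, 0, -1], [0, 0, 0, 0, 0.133, 0, -1], [0, 0, 0, 0, 0.133, 0, -1], [0, 0, 0, 0, 0.133, 0, -1], [0, 0, 0, 0, 0.133, 0, -1], [0, 0, 0, 0, 0.133, 0, -1], [0, 0, 0, 0, 0.133, 0, -1], [0, 0, 0, 0, 0.133, 0, -1]])

```text
time: 20.7
position: [566.0, 276.8, 472.4]
ee_rot: [0.623, -0.338, 0.336, -0.621]
contact_force: [0.1, -1.0, -0.8]
opening: -0.0
```

servo_tool(series=[[0, 0, 0, 0, 0.133, 0, -1], [0, 0, 0, 0, 0.133, 0, -1], [0, 0, 0, 0, 0.133, 0, -1], [0, 0, 0, 0, 0.133, 0, -1], [0, 0, 0, 0, 0, 0, -1]])

```text
time: 21.2
position: [566.1, 276.8, 472.6]
ee_rot: [0.514, -0.488, 0.486, -0.512]
contact_force: [0.4, -1.1, 0.9]
opening: -0.2
```

Run:
```python
from h import *
s=sense();print(s['qpos'].round(3),s['opening']);go(leveltool(.05,0),[543,-140,476])
```

```text
[0.263 0.267 1.338 0.    1.54  1.782] -0.17514997685888153
rot [0.0033 0.0019 0.0004] shift after [415.1  -3.4 -43.9] shift before [415.   -3.1 -44.7]
```

servo_tool(series=[[40, 0, -4.4, 0, 0, 0, -1], [40, 0, -4.4, 0, 0, 0, -1], [40, 0, -4.4, 0, 0, 0, -1], [40, 0, -4.4, 0, 0, 0, -1], [40, 0, -4.4, 0, 0, 0, -1], [40, 0, -4.4, 0, 0, 0, -1], [40, 0, -4.4, 0, 0, 0, -1], [40, 0, -4.4, 0, 0, 0, -1], [40, 0, -4.4, 0, 0, 0, -1], [40, 0, -4.4, 0, 0, 0, -1], [0, 0, 0, 0, 0, 0, -1], [0, 0, 0, 0, 0, 0, -1]])

```text
time: 22.4
position: [543.0, -125.5, 473.3]
ee_rot: [0.513, -0.487, 0.486, -0.513]
contact_force: [0.2, 0.2, 0.5]
opening: 0.1
```

```bash
python3 snap.py 13
python3 - <<'E'
from h import *
cv2.imwrite('pics/top13.png',read_camera('top'));cv2.imwrite('pics/scene13.png',read_camera('scene'))
E
```

```text
22.4 [ 543.  -125.5  473.3] [-0.444  0.075  1.553  0.     1.516  1.074]
[[ 0.053 -0.002  0.999]
 [-0.999  0.001  0.053]
 [-0.001 -1.    -0.002]]
```

View pics/w13.png

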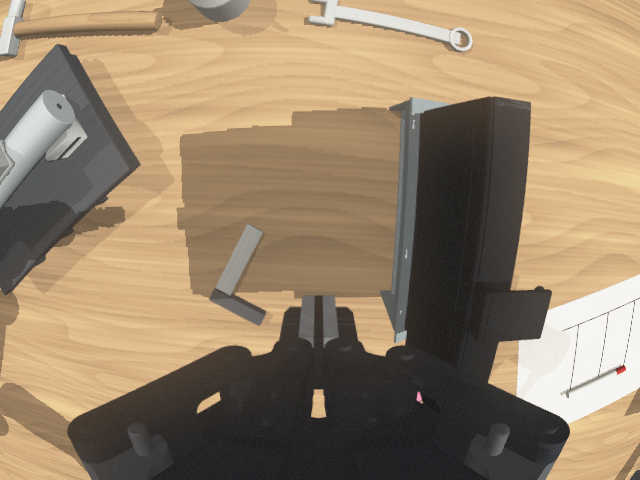

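View pics/scene13.png

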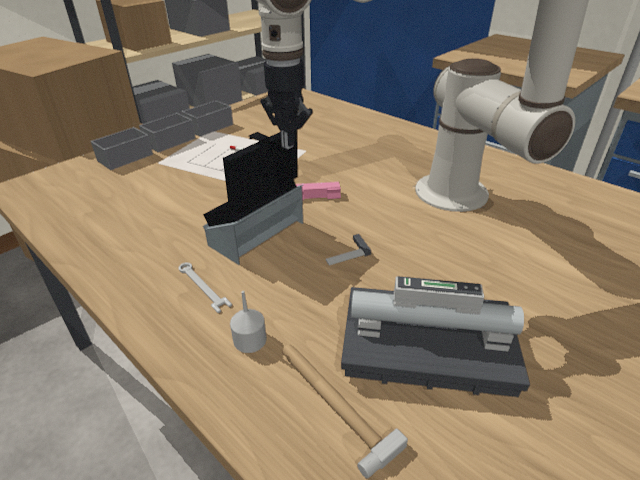

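servo_tool(series=[[0, 15, 0, 0, 0, 0, -1], [0, 20, 0, 0, 0, 0, -1], [15, 10, 0, 0, 0, 0, -1], [20, 0, 0, 0, 0, 0, -1], [20, 0, 0, 0, 0, 0, -1], [10, 0, 0, 0, 0, 0, -1], [6, 0, 0, 0, 0, 0, -1], [6, 0, 0, 0, 0, 0, -1], [6, 0, 0, 0, 0, 0, -1], [6, 0, 0, 0, 0, 0, -1]])

```text
time: 23.55
position: [547.9, -213.8, 429.2]
ee_rot: [0.513, -0.487, 0.486, -0.513]
contact_force: [-0.7, 1.2, 1.2]
opening: -0.2
```

servo_tool(series=[[6, 0, 0, 0, 0, 0, -1], [6, 0, 0, 0, 0, 0, -1], [6, 0, 0, 0, 0, 0, -1], [6, 0, 0, 0, 0, 0, -1]])

```text
time: 23.95
position: [549.0, -238.2, 428.9]
ee_rot: [0.513, -0.487, 0.486, -0.513]
contact_force: [-0.1, 1.4, 0.3]
opening: 0.0
```

Run:
```python
from h import *
cv2.imwrite('pics/top14.png',read_camera('top'));cv2.imwrite('pics/scene14.png',cv2.resize(read_camera('scene')[60:260,170:370],None,fx=3,fy=3))
```

```text
(no output)
```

View pics/scene14.png

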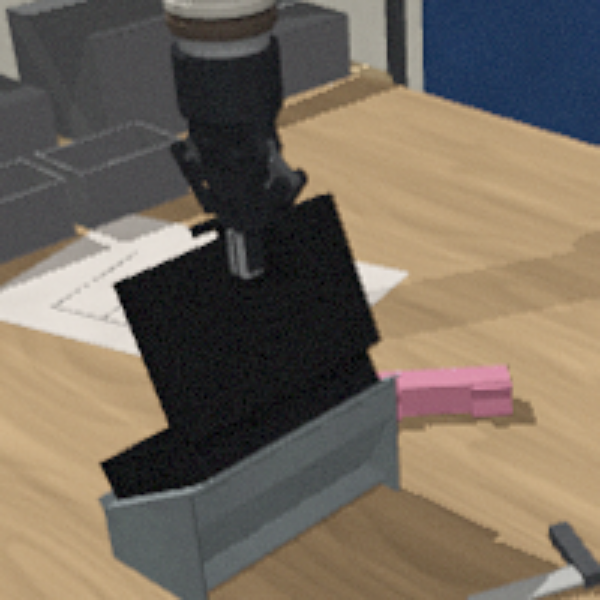

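Lid is leaning forward smoothly (~1.4 N). Continue, lowering slightly to follow the arc.

servo_tool(series=[[6, 0, 0, 0, 0, 0, -1], [6, 0, 0, 0, 0, 0, -1], [6, 1, 0, 0, 0, 0, -1], [6, 1, 0, 0, 0, 0, -1], [6, 1, 0, 0, 0, 0, -1], [6, 1, 0, 0, 0, 0, -1], [6, 1, 0, 0, 0, 0, -1], [6, 1, 0, 0, 0, 0, -1], [6, 2, 0, 0, 0, 0, -1], [6, 2, 0, 0, 0, 0, -1], [0, 0, 0, 0, 0, 0, -1], [0, 0, 0, 0, 0, 0, -1]])

```text
time: 25.25
position: [552.1, -297.8, 418.9]
ee_rot: [0.513, -0.487, 0.486, -0.513]
contact_force: [-1.1, 0.4, -1.5]
opening: 0.1
```

Run:
```python
from h import *
cv2.imwrite('pics/scene15.png',cv2.resize(read_camera('scene')[60:260,170:370],None,fx=3,fy=3))
```

```text
(no output)
```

View pics/scene15.png

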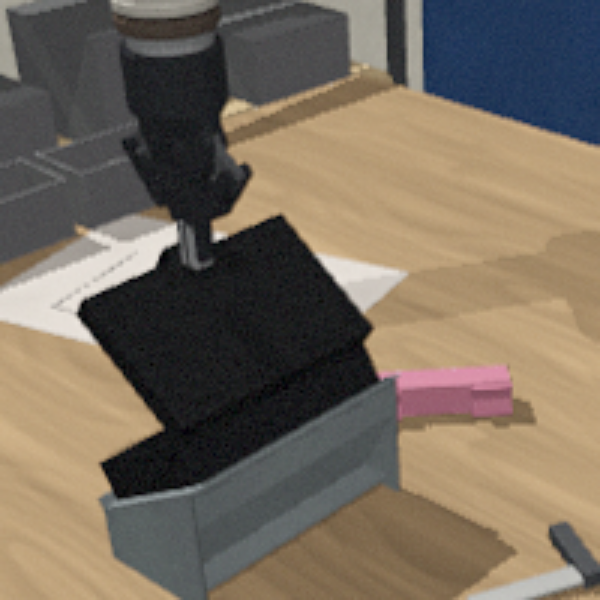

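```bash
cat > press.py <<'E'
from h import *
yaw=.05;H=np.array([540.,-232.1,150.5]);z=np.array([0,0,1.]);xb=np.array([-np.sin(yaw),np.cos(yaw),0])
f=-xb*.866-z*.5;n=-xb*.5+z*.866
M=leveltool(yaw,np.pi/6)
C=H+f*118+n*24; print(C)
go(M,C+n*(50+173)); go(M,C+n*173)
E
python3 press.py
```

```text
[ 545.70702138 -346.14529473  112.284     ]
rot [0.0013 0.0021 0.5234] shift after [195.1  18.6  -8.9] shift before [159.7 113.6  -9.2]
rot [0.0013 0.0021 0.5234] shift after [195.1  68.6  -8.9] shift before [134.7 156.9  -9.1]
```

servo_tool(series=[[26, 0, -1.5, 0, 0, 0, -1], [27, 0, -1.5, 0, 0, 0, -1], [27, 0, -1.5, 0, 0, 0, -1], [27, 0, -1.5, 0, 0, 0, -1], [27, 0, -1.5, 0, 0, 0, -1], [26, 0, -1.5, 0, 0, 0, -1], [0, 0, 0, 0, 0, 0.131, -1], [0, 0, 0, 0, 0, 0.131, -1], [0, 0, 0, 0, 0, 0.131, -1], [0, 0, 0, 0, 0, 0.131, -1], [14, 12, 0, 0, 0, 0, -1], [14, 24, 0, 0, 0, 0, -1]])

```text
time: 26.5
position: [552.0, -465.4, 374.2]
ee_rot: [-0.371, 0.601, -0.34, 0.621]
contact_force: [-0.5, 0.2, -1.0]
opening: -0.6
```

servo_tool(series=[[14, 24, 0, 0, 0, 0, -1], [14, 24, 0, 0, 0, 0, -1], [0, 0, 0, 0, 0, 0, -1], [0, 0, 0, 0, 0, 0, -1]])

```text
time: 26.9
position: [551.8, -464.1, 317.7]
ee_rot: [-0.37, 0.603, -0.337, 0.621]
contact_force: [0.6, 0.6, 0.2]
opening: 0.1
```

```bash
python3 press.py; python3 snap.py 16
python3 - <<'E'
from h import *
cv2.imwrite('pics/scene16.png',cv2.resize(read_camera('scene')[60:260,170:370],None,fx=3,fy=3))
E
```

```text
[ 545.70702138 -346.14529473  112.284     ]
rot [ 0.0027  0.0016 -0.0001] shift after [ 0.4 14.  -0.2] shift before [ 0.4 14.  -0.2]
rot [ 0.0027  0.0016 -0.0001] shift after [ 0.4 64.  -0.2] shift before [ 0.4 64.  -0.1]
26.9 [ 551.8 -464.1  317.7] [-0.919  0.738  1.035  0.293  1.804  0.604]
[[ 0.045 -0.028  0.999]
 [-0.865  0.499  0.053]
 [-0.5   -0.866 -0.002]]
```

View pics/scene16.png

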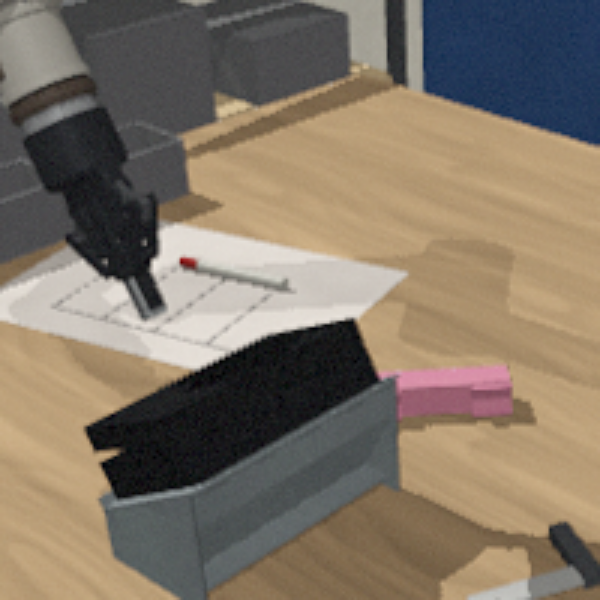

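View pics/w16.png

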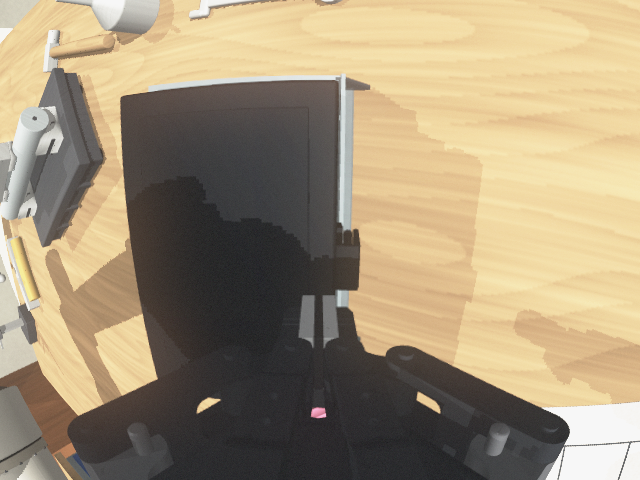

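servo_tool(series=[[0, 10, 0, 0, 0, 0, -1], [0, 10, 0, 0, 0, 0, -1], [0, 10, 0, 0, 0, 0, -1], [0, 8, 0, 0, 0, 0, -1], [0, 4, 0, 0, 0, 0, -1], [0, 3, 0, 0, 0, 0, -1], [0, 3, 0, 0, 0, 0, -1], [0, 3, 0, 0, 0, 0, -1], [0, 0, 0, 0, 0, 0, -1]])

```text
time: 27.9
position: [550.4, -438.8, 273.9]
ee_rot: [-0.369, 0.603, -0.337, 0.621]
contact_force: [0.4, 0.0, -0.2]
opening: 0.0
```

servo_tool(series=[[0, 2, 0, 0, 0, 0, -1], [0, 2, 0, 0, 0, 0, -1], [0, 0, 0, 0, 0, 0, -1]])

```text
time: 28.2
position: [550.3, -436.7, 270.4]
ee_rot: [-0.369, 0.603, -0.337, 0.621]
contact_force: [0.0, 0.2, -0.0]
opening: 0.0
```

servo_tool(series=[[0, 2, 0, 0, 0, 0, -1], [0, 2, 0, 0, 0, 0, -1], [0, 0, 0, 0, 0, 0, -1]])

```text
time: 28.5
position: [550.2, -436.1, 269.9]
ee_rot: [-0.37, 0.602, -0.338, 0.621]
contact_force: [-2.5, -2.8, 8.4]
opening: 0.1
```

servo_tool(series=[[0, 1, 0, 0, 0, 0, -1], [0, 1, 0, 0, 0, 0, -1], [0, 0, 0, 0, 0, 0, -1]])

```text
time: 28.8
position: [550.1, -435.8, 269.8]
ee_rot: [-0.37, 0.602, -0.339, 0.621]
contact_force: [-4.3, -5.2, 13.4]
opening: -0.4
```

servo_tool(series=[[0, 1, 0, 0, 0, 0, -1], [0, 1, 0, 0, 0, 0, -1], [0, 1, 0, 0, 0, 0, -1], [0, 0, 0, 0, 0, 0, -1]])

```text
time: 29.2
position: [549.9, -435.2, 269.2]
ee_rot: [-0.371, 0.601, -0.34, 0.621]
contact_force: [-6.7, -7.4, 19.6]
opening: -0.1
```

servo_tool(series=[[0, 1, 0, 0, 0, 0, -1], [0, 1, 0, 0, 0, 0, -1], [0, 1, 0, 0, 0, 0, -1], [0, 0, 0, 0, 0, 0, -1]])

```text
time: 29.6
position: [549.8, -433.7, 265.3]
ee_rot: [-0.371, 0.601, -0.341, 0.621]
contact_force: [-2.0, -5.3, 3.8]
opening: -0.0
```

servo_tool(series=[[0, 1, 0, 0, 0, 0, -1], [0, 1, 0, 0, 0, 0, -1], [0, 1, 0, 0, 0, 0, -1], [0, 0, 0, 0, 0, 0, -1]])

```text
time: 30.0
position: [549.9, -431.9, 262.2]
ee_rot: [-0.371, 0.601, -0.34, 0.621]
contact_force: [-3.8, -7.7, 14.1]
opening: -0.2
```

servo_tool(series=[[0, 1, 0, 0, 0, 0, -1], [0, 1, 0, 0, 0, 0, -1], [0, 1, 0, 0, 0, 0, -1], [0, 0, 0, 0, 0, 0, -1]])

```text
time: 30.4
position: [549.8, -431.4, 262.3]
ee_rot: [-0.371, 0.6, -0.341, 0.621]
contact_force: [-6.3, -11.1, 23.8]
opening: -0.1
```

```bash
python3 press.py; python3 snap.py 17
python3 - <<'E'
from h import *
cv2.imwrite('pics/scene17.png',cv2.resize(read_camera('scene')[60:260,170:370],None,fx=3,fy=3))
E
```

```text
[ 545.70702138 -346.14529473  112.284     ]
rot [-0.0023  0.0028  0.0085] shift after [  1.  -50.4   0.2] shift before [  1.5 -50.4   0.3]
rot [-0.0023  0.0028  0.0085] shift after [ 1.  -0.4  0.2] shift before [ 1.  -0.4  0.2]
30.4 [ 549.8 -431.4  262.3] [-0.894  0.725  1.167  0.297  1.673  0.591]
[[ 0.046 -0.022  0.999]
 [-0.869  0.492  0.051]
 [-0.493 -0.87   0.003]]
```

View pics/scene17.png

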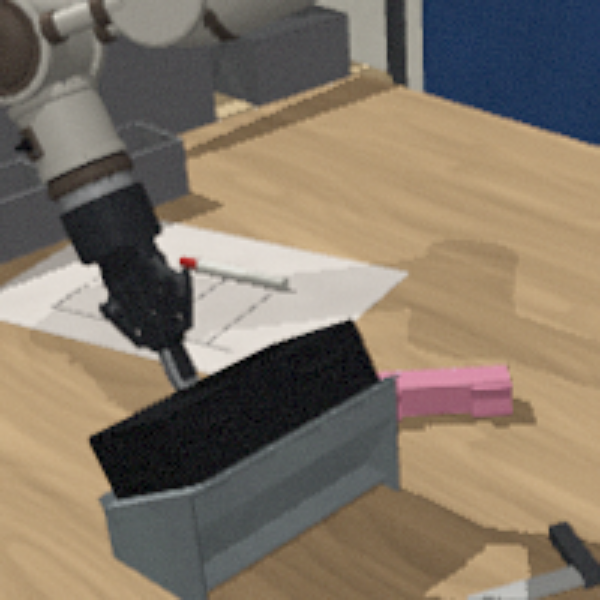

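View pics/w17.png

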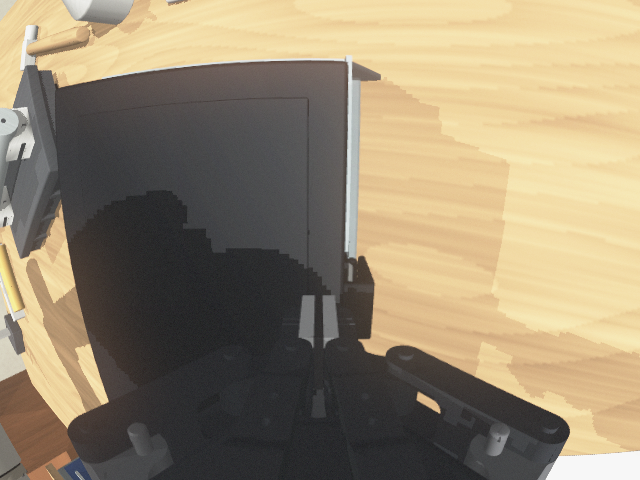

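servo_tool(series=[[0, -3, 0, 0, 0, 0, -1], [0, -3, 0, 0, 0, 0, -1], [0, -5, 0, 0, 0, 0, -1], [0, -10, 0, 0, 0, 0, -1], [0, -20, 0, 0, 0, 0, -1], [0, -20, 0, 0, 0, 0, -1], [0, -20, 0, 0, 0, 0, -1], [0, 0, 0, 0, 0, 0, -1], [0, 0, 0, 0, 0, 0, -1]])

```text
time: 31.4
position: [552.1, -468.1, 324.6]
ee_rot: [-0.369, 0.603, -0.337, 0.621]
contact_force: [-1.7, 0.2, -0.3]
opening: 0.1
```

Run:
```python
from h import *
a=read_camera('scene');cv2.imwrite('pics/scene18.png',a);cv2.imwrite('pics/s18c.png',cv2.resize(a[150:270,190:320],None,fx=4.5,fy=4.5,interpolation=cv2.INTER_CUBIC))
cv2.imwrite('pics/top18.png',read_camera('top'));print(sense()['contact_force'])
```

```text
[-0.36185802  0.42708085 -1.06899615]
```

View pics/scene18.png

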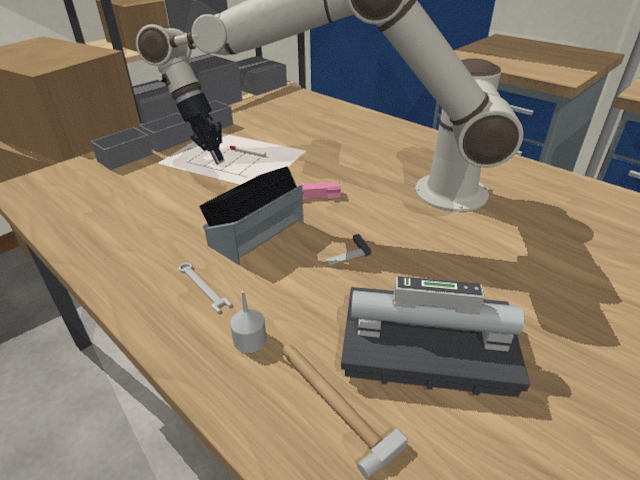

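View pics/s18c.png

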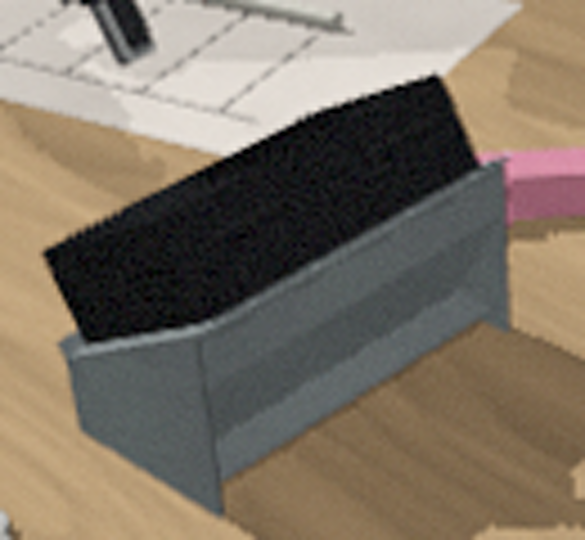

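View pics/top18.png

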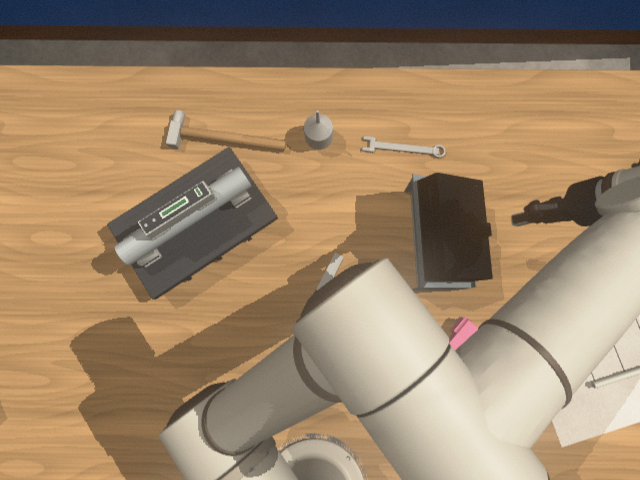

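Run:
```python
from h import *
yaw=.05;H=np.array([540.,-232.1,150.5]);z=np.array([0,0,1.]);yd=np.array([np.cos(yaw),np.sin(yaw),0]);xb=np.array([-np.sin(yaw),np.cos(yaw),0])
for th in(0,.025,.07):
    a=np.pi/6-th; f=-xb*np.cos(a)-z*np.sin(a);n=-xb*np.sin(a)+z*np.cos(a)
    c=H+yd*105+f*130+n*24; h=H+yd*105+n*24; print(th,'outer corner scene px',np.round(proj('scene',c),1),'crop',np.round((np.array(proj('scene',c))-[190,150])*4.5), 'hinge side',np.round((np.array(proj('scene',h))-[190,150])*4.5))
```

```text
0 outer corner scene px [196.9 205.1] crop [ 31. 248.] hinge side [146. 216.]
0.025 outer corner scene px [196.4 203.9] crop [ 29. 243.] hinge side [147. 216.]
0.07 outer corner scene px [195.6 201.8] crop [ 25. 233.] hinge side [148. 216.]
```

```bash
python3 -c "
from station import job_done
print(job_done())"
```

```text
the job is handed in; nothing more can be done
None
```

I took the level out of its case, set it on the shaft and let go, then pushed the lid over and pressed it shut. I handed the job in at about 31.5 s.

**Level:** The vee first touched on one side of the groove only, so I shifted it about 1 mm sideways until the side force was close to zero. It was then pressed down with about 15 N, and I opened the fingers. The last scene and top pictures show it standing upright, in line with the shaft and about half-way along. I judged this by eye and did not measure the final angle or height.

**Lid:** It swung over with about 1.4 N, then lay on the catch about 8 mm above shut. It snapped past the catch at about 22 N, more than the 10 N stated. I pressed on to the hard stop at about 27 N, within 0.4 mm of the predicted shut position. After I backed off, the gap was gone, and the lid's corner fits an angle of about 0. It appears at (45, 253) in the zoomed picture; the prediction was (31, 248) for shut and (25, 233) for resting on the catch.

**Other tools:** The hammer, wrench and oil can look unmoved in the last pictures, and the part of the square not hidden by the arm does too. The force reading was about zero, so the arm touches nothing.

**Disagreements between measurements:**
- The two fixed cameras differ by about 3 mm on where the middle of the shaft lies along its length.
- The level touched down with the tool about 4 mm lower than I had calculated from the images.

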